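Press a stud flush with the locking clamp and release it

ROBOT

A 7-joint arm with a two-finger parallel gripper is mounted at the origin on the work surface. World frame = base frame: x ahead of the robot, y to its left, z up, the work surface at z = 0. Lengths are in m, angles in rad, forces in N, time in s.
With the tool pointing down it reaches from about 0.425 to 1.025 m from the base axis. Payload 3.6 kg.
Tool frame: the origin (TCP) lies on the centre line of the jaws, within the pads' length; the fingertips stand nose_length ahead of it and the grasp point (between the pads) lies 6 mm ahead of it (nose_length is the distance from the TCP to the fingertips, in m); z points along the fingers, y is the line along which they close (so a half turn about z gives the same grasp; the last joint's range is limited). The gripper opens to 85 mm and grips with 20 to 120 N. Pads are 22 mm wide; open, the fingers measure 114 mm over their backs; the gripper's body (76 mm by 85 mm) begins 54 mm behind the grasp point. The pads swing forward as they close: fully open they stand 13 mm farther back than shut.
Start: joints at [-1.286, 0.591, 0.048, 1.609, -0.033, 0.943, -0.034], TCP at [0.268, 0.674, 0.256] pointing down, gripper open.
Joint ranges: [-2.69, 2.69], [-0.47, 2.24], [-1.27, 1.36], [0.19, 2.51], [-1.53, 4.68], [0.08, 2.07], [-3.09, 3.09]. Speed limits (rad/s): [2.57, 2.57, 3.14, 3.14, 3.14, 3.14, 3.14].

INTERFACE

Orientations are given as a rotation vector (axis times angle).
In Python, from cell import observe, get_image, close_job, nose_length gives the robot as it stands.
- The arm moves only by the tool jog_arm, never from a script. Its argument "deltas" is a list of rows, each an object of numbers: "x", "y", "z": the shift along the tool's x, y, z in m; "ax", "ay", "az": the turn, a rotation vector about the tool's x, y, z in rad; "hand": the closure, from -1 (fully open) to 1 (shut). In form: [{"x": .., "y": .., "z": .., "ax": .., "ay": .., "az": .., "hand": ..}, ...]. A call has 1 to 12 rows; each row shifts and turns the commanded pose from where the row before left it, along the tool's axes as they then stand; what a row does not reach is not made up. A row lasts 1/12 s, in which the tool goes at most 41.7 mm and 7.16 degrees, less where a joint would pass 70% of its speed; a pose out of reach is approached as far as the arm can. A call with a gripper value outside its range is refused whole. The fingers move at their own pace and stop on an object; "squeeze" is the grip in N (left out, the last holds). Time passes only in rows, so rows that do not move let the fingers close. It gives the time, the measured TCP pose, the force, the opening and the grip force at its end, in the units of the state.
- observe(): the state, without advancing time (a new reading comes with each control period).
- get_image(name): name is "side" or "top"; returns a dict with "image" (400x640x3 uint8, blue, green, red), "K" (3x3 intrinsics, pixels), "rvec" (rotation vector, rad) and "tvec" (3), from world to camera coordinates, as OpenCV has them. Camera axes: x right, y down, z forward; pixel columns grow to the right and rows downward; lengths in m; the calibration is good to about 2 mm. A picture is of the moment at which its call begins. There is no depth.
- close_job(): hands the job in; it is judged then, once.
The state is a dict: "clock": time; "joints": joint angles; "qvel": joint speeds; "joint_efforts": joint torques, N m; "position": TCP position; "orientation": TCP orientation; "force": force on the tool from outside, world axes, zero at the start; "wrist_torque": the same for the moment, N m; "finger_gap": finger opening in m; "grip_force": force on a finger pad.
Only numpy, scipy, OpenCV 4.12 (cv2) and the standard library are available. Lean on these libraries where they do the work, as an engineer would, in place of code of your own. Each camera call takes 0.05 s, during which the arm holds its last target. There are 200 camera calls.

TASK

The aluminium stamp block on the craft table has a red stud that still stands proud. Slide the block, stud end first, into the open jaws of the locking clamp until it just butts against the brass depth stop, without shifting the stop from its setting; press the clamp's black handle down over centre until it locks by itself and let go of it, then free the block by pressing down the red release lever so that the handle springs open. Force nothing, leave the block lying seated in the clamp with its stud flush, and leave the other things on the table where they are.

Things in the scene. Friction and masses are not known exactly. Their poses are not given: they have to be found in the camera images.
- clamp: Blue locking bench clamp fixed on the table, base plate 75 x 340 x 10 mm. Origin: on the table, below its upright slide bar (top 160 mm up); z up. Its throat opens to its +y: a steel anvil, top 30 mm up, 50 mm wide for y = 25 to 90 mm, then a 22 mm wide tongue to y = 135 mm. The black handle and, beyond its end, the red release lever lie along -y.
- throat_mouth (a point): On the anvil's top, centre line, 80 mm along the clamp's y, where the two steel side guides begin (43 mm apart, 10 mm high, from y = 80 to 40 mm); flares to y = 98 mm. At the inner end, above the anvil, stands the brass depth stop: 40 mm wide, 12 mm high, its face somewhere between y = 24 and 46 mm (set differently each time, not measured: feel for it). It is held by friction only and shifts if pushed with some 9 N.
- pad_face (a point): Centre of the underside of the rubber pad (36 x 50 mm) on the upper jaw; open, it hangs 64 mm above the table, 60 mm along the clamp's y. The jaw arm overhangs the throat to y = 76 mm; its top is 113 mm up when open.
- block: Loose aluminium stamp block, 40 (x) x 130 (y) x 14 (z) mm, 0.17 kg give or take 20 percent; origin at the centre of its underside. The red stud (16 mm across) is in its top, 40 mm from the origin towards its -y end (the front), standing up to 5 mm proud.
- block_front (a point): Middle of the block's front (-y) end face, 65 mm from its origin, at mid thickness. Home: touching the brass stop.
- block_tail (a point): Point inside the block on its centre line, 35 mm from the origin towards its +y end, 7 mm above its underside: a good place to grip it across its 40 mm width; with the block home it lies clear of guides and jaw (100 mm from the stop face).
- stud (a joint): How far the stud is pressed in: 0 = 5 mm proud, 0.005 m = flush. Stiff friction of about 10 N; only the clamp's pad presses it evenly.
- handle (a joint): Angle of the clamp's black handle: 0 = open, raised 0.65 rad above level; it turns down about handle_pivot to its stop at 0.9 rad. A spring of 0.3 N m opens it. Dead centre is at 0.7 rad: with the block home the push at handle_grip is 5 to 10 N on the way, fades at 0.7, then the handle snaps to the stop by itself and stays locked. Over 25 N forces it.
- handle_pivot (a point): Pivot of the handle, 35 mm from the clamp's origin along its -y, 135 mm above the table; the axis is the clamp's x.
- handle_grip (a point): Middle of the handle's upper face near its outer end, 115 mm from the pivot; the handle is 28 mm wide and 14 mm thick there, ends 132 mm from the pivot. It can be pressed down with shut fingers.
- release (a joint): Angle of the red release lever: 0 at rest, 0.5 rad fully pressed; spring return. Pressing it lifts the handle's pivot by up to 6 mm and so unloads the jaw; a locked handle springs open at roughly 0.27 rad. It takes about 6 N at release_tip at first and 10 to 15 N as it gives. Over 25 N forces it.
- release_tip (a point): Middle of the upper face of the lever's red pad (30 x 36 mm), 52 mm from the lever's pivot, which lies 165 mm along the clamp's -y and 48 mm above the table; the pad rests tilted 0.25 rad up outwards and goes 25 mm down.
- wood_blank: Bystander: a spare wooden blank, 36 x 90 x 14 mm; origin at its underside. Leave it alone.
- marker: Bystander: a green marker pen, 155 mm long; origin at its underside. Leave it alone.
- scissors: Bystander: pink-handled scissors, 180 mm long; origin at its underside. Leave it alone.
- glue: Bystander: a white glue bottle, 48 mm across, 130 mm tall; origin at its underside. Leave it alone.
- mug: Bystander: a full blue mug, 80 mm across, 95 mm tall; origin at its underside. Leave it alone.
- tape: Bystander: a ring of paper tape, 84 mm across, 24 mm tall; origin at its underside. Leave it alone.
- brush: Bystander: a brush lying flat; origin at its underside. Leave it alone.
- paint_jar: Bystander: a red paint jar, 56 mm across, 70 mm tall; origin at its underside. Leave it alone.
Mind the look-alikes: they are no part of the job. Of the things shaped like the block, the aluminium one is meant.

How it is judged:
By the outcome, as a careful person would: the job done as asked, in the order asked, and still so for the second after the job is handed in, with the robot touching nothing.
It also fails if it takes over 72 s, if anything falls off the work surface, if the arm or the gripper's body presses on something with over 40 N, if the wrist force passes 120 N, or if a joint passes its speed limit or range.

## Working session

There is one attempt and no reset: what is moved stays moved. The work goes in short steps, Python scripts to look and compute and a tool call to move; the robot and the scene stay as the last step left them, time stands still between calls to the robot, and variables do not carry over. Pictures are saved under pics/ and viewed, at most 10 in all, crops included, and the job is handed in when it is done.

Besides the shell and the picture viewer there is one more tool, called after "Emit:" by a JSON object that holds its "name" and its "arguments", one argument or row to a line. jog_arm: Moves the arm, as the interface text tells. Its arguments: {"type":"object","properties":{"deltas":{"type":"array","items":{"type":"object","properties":{"x":{"type":"number"},"y":{"type":"number"},"z":{"type":"number"},"ax":{"type":"number"},"ay":{"type":"number"},"az":{"type":"number"},"hand":{"type":"number"}}}},"squeeze":{"type":"number"}},"required":["deltas"]}

```bash
ls; mkdir -p pics
python3 - <<'E'
from cell import *
import cv2
print(nose_length); s=observe(); print(s)
for n in("side","top"):
    d=get_image(n); cv2.imwrite(f"pics/{n}0.png",d["image"]); print(n,d["K"],d["rvec"],d["tvec"])
E
```

```text
pics
0.025
{'clock': 0.0, 'joints': array([-1.28548233,  0.59212692,  0.04829724,  1.60986427, -0.03329692,
        0.94268016, -0.03369096]), 'qvel': array([ 0.00020289, -0.00081359, -0.00167261,  0.00081147, -0.00107526,
        0.00209018, -0.00058632]), 'joint_efforts': array([ 6.76656350e-05, -5.48704505e+01,  1.54648516e+00, -1.98127145e+01,
        9.38485551e-03,  8.80943175e-03,  1.81781724e-05]), 'position': array([0.26781856, 0.67287221, 0.25511947]), 'orientation': array([-0.59128878, -3.08513954,  0.00354053]), 'force': array([-0.23277021,  0.9599945 , -0.17319312]), 'wrist_torque': array([ 0.05533193,  0.01128309, -0.03217235]), 'grip_force': 0.0, 'finger_gap': 0.08514825739766471}
side [[469.00278185   0.         324.72377302]
 [  0.         469.00278185 200.58629653]
 [  0.           0.           1.        ]] [ 1.98298235 -0.7416399   0.39730088] [-0.4269389   0.30691997  1.34248797]
top [[374.97309534   0.         320.30799126]
 [  0.         374.97309534 199.335899  ]
 [  0.           0.           1.        ]] [ 2.16713444 -2.03391057  0.22281204] [-0.03427653  0.57801428  1.04224089]
```

View pics/side0.png

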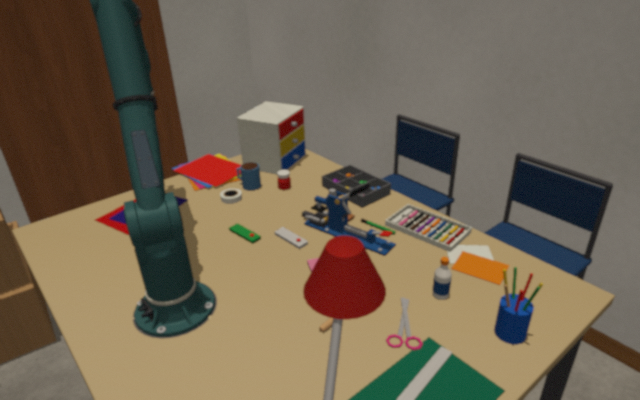

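View pics/top0.png

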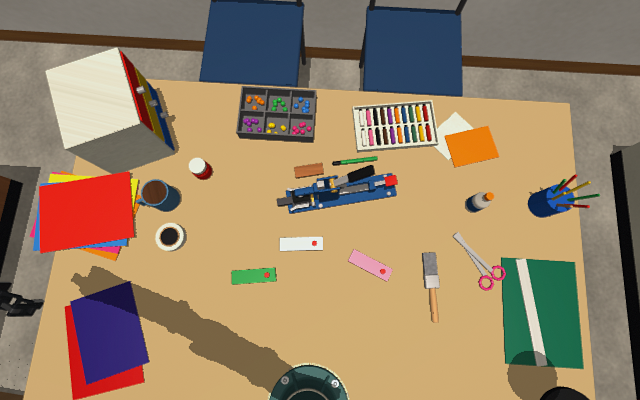

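The top view shows the clamp at about (340,190), with its throat to the left and its red release lever at (390,180). The likely aluminium block is at (300,243), with its red stud on the right; the green (254,276) and pink (370,265) ones are look-alikes. In the side view the block is at (291,237) and the clamp at (345,225).

```bash
cat > h.py <<'E'
from cell import *
import cv2, numpy as np
def ray(d,p,z):
    R,_=cv2.Rodrigues(np.array(d["rvec"])); t=np.array(d["tvec"]).reshape(3)
    q=cv2.undistortPoints(np.array([[p]],float),d["K"],None).reshape(2)
    c=-R.T@t; v=R.T@np.array([*q,1]); return c+v*(z-c[2])/v[2]
def proj(d,P):
    return cv2.projectPoints(np.array(P,float).reshape(-1,1,3),np.array(d["rvec"]),np.array(d["tvec"]),d["K"],None)[0].reshape(-1,2)
E
python3 - <<'E'
from h import *
d=get_image("top"); im=d["image"]
c=im[140:290,225:410]; cv2.imwrite("pics/t1.png",cv2.resize(c,None,fx=4.2,fy=4,interpolation=cv2.INTER_CUBIC)[:600,:800])
s=get_image("side"); cv2.imwrite("pics/s1.png",cv2.resize(s["image"][170:270,220:410],None,fx=4.2,fy=4.2,interpolation=cv2.INTER_CUBIC))
for n,dd in(("top",d),("side",s)):
    R,_=cv2.Rodrigues(dd["rvec"]); print(n,-R.T@np.array(dd["tvec"]).reshape(3))
hsv=cv2.cvtColor(im,cv2.COLOR_BGR2HSV)
m=((hsv[...,1]<50)&(hsv[...,2]>150)).astype(np.uint8); m[:225]=0;m[260:]=0;m[:,:265]=0;m[:,340:]=0
m=cv2.morphologyEx(m,cv2.MORPH_CLOSE,np.ones((7,7)))
cs,_=cv2.findContours(m,0,2); k=max(cs,key=cv2.contourArea); r=cv2.minAreaRect(k); print(r)
print([ray(d,p,.014).round(4) for p in cv2.boxPoints(r)], im[243,290],im[276,250],im[265,365])
E
```

```text
top [ 0.3384416  -0.01451968  1.14314825]
side [-0.30973108 -1.06224928  0.92436128]
((301.0, 243.5), (13.0, 42.0), 90.0)
[array([0.4662, 0.1172, 0.014 ]), array([ 0.4742, -0.0093,  0.014 ]), array([ 0.4353, -0.0117,  0.014 ]), array([0.4273, 0.1138, 0.014 ])] [231 237 232] [ 88 176  70] [182 160 232]
```

View pics/t1.png

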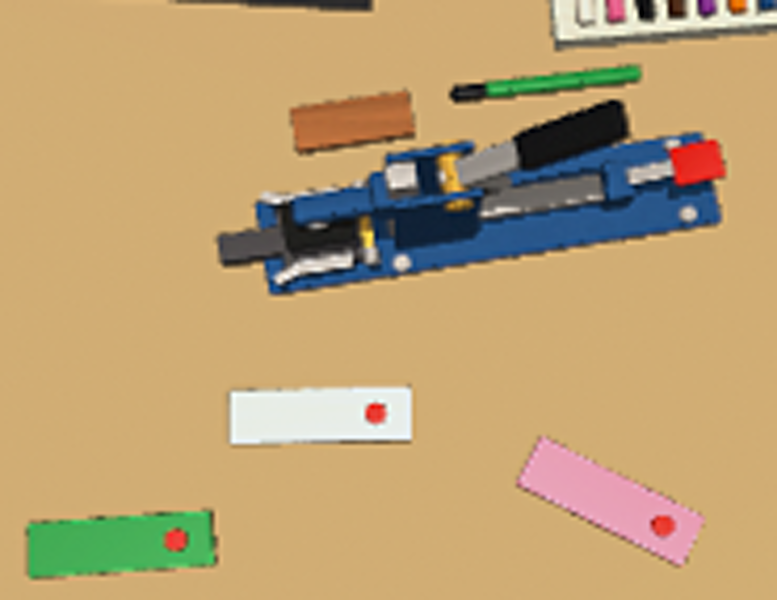

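View pics/s1.png

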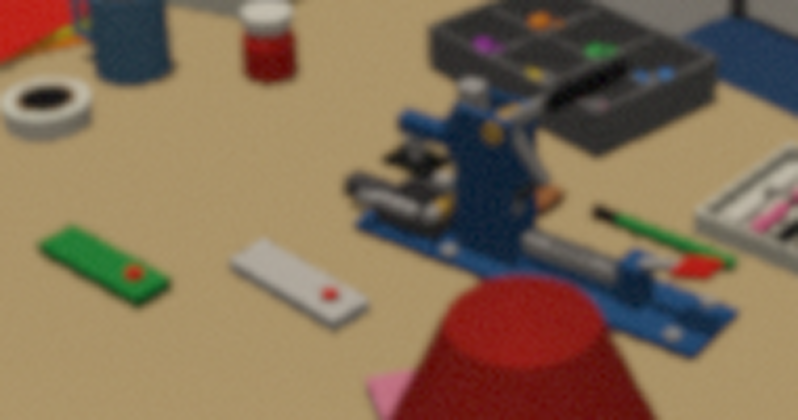

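The side crop confirms the white-grey aluminium block at crop (300,285) with its stud towards the clamp's handle end. In the top crop I see the tongue end at (220,250), the brass stop at (368,240), the red pad at (698,162) and the near plate edge running from (272,293) to (720,222).

Run:
```python
from h import *
from scipy.optimize import least_squares
d=get_image("top"); im=d["image"]; x0,y0,S=225,140,8
c=cv2.resize(im[140:290,225:410],None,fx=S,fy=S,interpolation=cv2.INTER_CUBIC)
P=lambda u,v:((u+.5)/S-.5+x0,(v+.5)/S-.5+y0)
b,g,r=[c[...,i].astype(int) for i in range(3)]
h=cv2.cvtColor(c,cv2.COLOR_BGR2HSV)
def big(m):
    n,l,st,ce=cv2.connectedComponentsWithStats(m.astype(np.uint8)); k=1+st[1:,4].argmax(); return l==k
blue=big((h[...,0]>95)&(h[...,0]<125)&(h[...,1]>120))
# block
w=big((h[...,1]<55)&(h[...,2]>150)&(np.arange(c.shape[0])[:,None]>88*S)&(np.arange(c.shape[1])[None]<130*S))
k=max(cv2.findContours(w.astype(np.uint8),0,2)[0],key=cv2.contourArea)
rc=cv2.minAreaRect(k); B=np.array([ray(d,P(*p),.014) for p in cv2.boxPoints(rc)]); print("block",B[:,:2].round(4).tolist(),"c",B.mean(0).round(4))
red=(h[...,1]>150)&((h[...,0]<8)|(h[...,0]>172))&(r>140)
n,l,st,ce=cv2.connectedComponentsWithStats(red.astype(np.uint8))
for i in range(1,n):
    if st[i,4]>500: print("red",st[i],[ray(d,P(*ce[i]),z)[:2].round(4).tolist() for z in(.019,.061)])
# plate near edge
u=np.arange(55*S//1,0) 
us=np.array([x for x in range(int(290/4.2*S),int(700/4.2*S),6)]); vs=np.array([np.where(blue[:,x])[0].max() for x in us])
pts=np.array([ray(d,P(a,e),.005)[:2] for a,e in zip(us,vs)]); 
f=np.polyfit(pts[:,1],pts[:,0],1); res=pts[:,0]-np.polyval(f,pts[:,1]); ok=abs(res)<.003; f=np.polyfit(pts[ok,1],pts[ok,0],1); print("near edge x=a*y+b",f,res.std())
yaw=np.arctan(-f[0]); print("yaw",yaw)
# plate ends + tongue along axis
ya=np.array([-np.sin(yaw),np.cos(yaw)]);xa=np.array([np.cos(yaw),np.sin(yaw)])
vv,uu=np.where(blue[::2,::2]); Q=np.array([ray(d,P(2*a,2*e),.01)[:2] for a,e in zip(uu,vv)])
print("blue along y",(Q@ya).min(),(Q@ya).max())
dark=(h[...,2]<100)&(h[...,1]<90)
dark[:, int(290/4.2*S):]=0; dark[:int(215/4*S)]=0; dark[int(275/4*S):]=0; dark=big(dark)
vv,uu=np.where(dark); T=np.array([ray(d,P(a,e),.03)[:2] for a,e in zip(uu[::3],vv[::3])])
t=T@ya; print("tongue end",np.percentile(t,[95,99,100])); s=T[(t>t.max()-.03)&(t<t.max()-.004)]@xa; print("tongue lateral",s.min(),s.max(), "edge lateral",(pts[ok]@xa).mean())
br=(h[...,0]>18)&(h[...,0]<32)&(h[...,1]>140)&(r>130)
n,l,st,ce=cv2.connectedComponentsWithStats(br.astype(np.uint8))
for i in range(1,n):
    if st[i,4]>150:
        vv,uu=np.where(l==i); G=np.array([ray(d,P(a,e),.042)[:2] for a,e in zip(uu,vv)]); print("brass",st[i]/S,(G@ya).min(),(G@ya).max(),(G@xa).min(),(G@xa).max())
```

```text
block [[0.4662, 0.121], [0.4778, -0.0103], [0.4364, -0.0139], [0.4249, 0.1164]] c [0.4513 0.0533 0.014 ]
red [1275  279  107   91 7158] [[0.6638, -0.2109], [0.6517, -0.2036]]
red [ 698  808   34   36 1008] [[0.4548, 0.0138], [0.4505, 0.0128]]
red [1240 1032   44   39 1296] [[0.3851, -0.1929], [0.3833, -0.1862]]
red [ 317 1060   38   40 1208] [[0.3529, 0.1469], [0.3524, 0.1409]]
near edge x=a*y+b [-0.23777038  0.56647954] 0.0022914494782024157
yaw 0.23343572927637887
blue along y -0.36735977891163046 -0.03116351934350763
tongue end [-0.00443118 -0.00214963 -0.0012884 ]
tongue lateral 0.5712437205058236 0.5967619762346952 edge lateral 0.5511151349624253
brass [104.5    38.375   5.125   9.5   230.5  ] -0.1838212729414807 -0.16827383105425825 0.5995697648347176 0.6287943128035435
brass [106.625  50.125   5.25    2.125  56.25 ] -0.18489382621408484 -0.16906786725553796 0.5858117038564563 0.5910507274416229
brass [ 85.75  54.75   3.     6.75 108.25] -0.11223056116210371 -0.10344209471037775 0.5676945219178083 0.588523137001297
```

```bash
cat >> h.py <<'E'
from scipy.spatial.transform import Rotation as Ro
YAW=.2334; O=np.array([.6027,.0030,0])
def clamp(x,y,z):
    return O+[x*np.cos(YAW)-y*np.sin(YAW), x*np.sin(YAW)+y*np.cos(YAW), z]
def go(target,yaw):
    """turn to tool-down with tool y along yaw (+-pi), then shift in the turned frame"""
    s=observe(); R=Ro.from_rotvec(s["orientation"])
    best=None
    for y in (yaw,yaw+np.pi):
        T=Ro.from_matrix(np.array([[np.sin(y),np.cos(y),0],[-np.cos(y),np.sin(y),0],[0,0,-1]]))
        a=(R.inv()*T).as_rotvec()
        if best is None or np.linalg.norm(a)<np.linalg.norm(best[0]): best=(a,T)
    print("pos",s["position"].round(4),"t",round(s["clock"],2),"F",s["force"].round(1),"gap",s["finger_gap"],"j7",s["joints"][6])
    print("turn",best[0].round(4),"then shift",best[1].inv().apply(np.array(target)-s["position"]).round(4))
def where():
    s=observe(); R=Ro.from_rotvec(s["orientation"]).as_matrix()
    p=s["position"]-O; c,n=np.cos(YAW),np.sin(YAW)
    print("clamp pos",[round(v,4) for v in(c*p[0]+n*p[1],-n*p[0]+c*p[1],p[2])],"yaw y",np.arctan2(R[1,1],R[0,1]).round(4),"toolz",R[:,2].round(3),"F",s["force"].round(1),"t",round(s["clock"],2))
E
python3 -c "
from h import *
go([.4478,.0931,.12],.088)"
```

```text
Traceback (most recent call last):
  File "h.py", line 18, in go
    T=Ro.from_matrix(np.array([[np.sin(y),np.cos(y),0],[-np.cos(y),np.sin(y),0],[0,0,-1]]))
  File "scipy/spatial/transform/_rotation.pyx", line 1143, in scipy.spatial.transform._rotation.Rotation.from_matrix
ValueError: Non-positive determinant (left-handed or null coordinate frame) in rotation matrix 0: [[ 0.08788647  0.9961305   0.        ]
 [-0.9961305   0.08788647  0.        ]
 [ 0.          0.         -1.        ]].
```

```bash
sed -i 's/\[\[np.sin(y),np.cos(y),0\],\[-np.cos(y),np.sin(y),0\]/[[-np.sin(y),np.cos(y),0],[np.cos(y),np.sin(y),0]/' h.py
python3 -c "
from h import *
go([.4478,.0931,.12],.088)"
```

```text
pos [0.268  0.6733 0.2557] t 0.25 F [-0.1  0.  -0.2] gap 0.0855530927003536 j7 -0.033694138546362225
turn [-9.0000e-04  7.0000e-04  1.1041e+00] then shift [-0.5937  0.1281  0.1357]
```

Emit:
{"name": "jog_arm", "arguments": {
  "deltas": [
    {"az": 0.11, "hand": -1},
    {"az": 0.11},
    {"az": 0.11},
    {"az": 0.11},
    {"az": 0.11},
    {"az": 0.11},
    {"az": 0.11},
    {"az": 0.11},
    {"az": 0.11},
    {"az": 0.114}
  ],
  "squeeze": 30
}}

```text
validation failed for argument at $.de...
```

Emit:
{"name": "jog_arm", "arguments": {
  "deltas": [
    {"x": -0.035, "y": 0.0075},
    {"x": -0.035, "y": 0.0075},
    {"x": -0.035, "y": 0.0075},
    {"x": -0.035, "y": 0.0075},
    {"x": -0.035, "y": 0.0075},
    {"x": -0.035, "y": 0.0075},
    {"x": -0.035, "y": 0.0075},
    {"x": -0.035, "y": 0.0075},
    {"x": -0.035, "y": 0.0075},
    {"x": -0.035, "y": 0.0075},
    {"x": -0.035, "y": 0.0075},
    {"x": -0.035, "y": 0.0075}
  ]
}}

```text
validation failed for argument at $.de...
```

Emit:
{"name": "jog_arm", "arguments": {
  "deltas": [
    {"x": -0.035, "y": 0.0075, "z": 0.025},
    {"x": -0.035, "y": 0.0075, "z": 0.03},
    {"x": -0.035, "y": 0.0075, "z": 0.03},
    {"x": -0.035, "y": 0.0075, "z": 0.03},
    {"x": -0.034, "y": 0.008, "z": 0.02},
    {}
  ]
}}

```text
validation failed for argument at $.de...
```

```bash
python3 -c "
from h import *
go([.4478,.0931,.028],.088)"
```

```text
pos [0.268  0.6733 0.2557] t 0.25 F [-0.1  0.  -0.2] gap 0.0855530927003536 j7 -0.033694138546362225
turn [-9.0000e-04  7.0000e-04  1.1041e+00] then shift [-0.5937  0.1281  0.2277]
```

Rows seem to need every field.

Emit:
{"name": "jog_arm", "arguments": {
  "deltas": [
    {"x": 0, "y": 0, "z": 0, "ax": 0, "ay": 0, "az": 0.11, "hand": -1},
    {"x": 0, "y": 0, "z": 0, "ax": 0, "ay": 0, "az": 0.11, "hand": -1},
    {"x": 0, "y": 0, "z": 0, "ax": 0, "ay": 0, "az": 0.11, "hand": -1},
    {"x": 0, "y": 0, "z": 0, "ax": 0, "ay": 0, "az": 0.11, "hand": -1},
    {"x": 0, "y": 0, "z": 0, "ax": 0, "ay": 0, "az": 0.11, "hand": -1},
    {"x": 0, "y": 0, "z": 0, "ax": 0, "ay": 0, "az": 0.11, "hand": -1},
    {"x": 0, "y": 0, "z": 0, "ax": 0, "ay": 0, "az": 0.11, "hand": -1},
    {"x": 0, "y": 0, "z": 0, "ax": 0, "ay": 0, "az": 0.11, "hand": -1},
    {"x": 0, "y": 0, "z": 0, "ax": 0, "ay": 0, "az": 0.11, "hand": -1},
    {"x": 0, "y": 0, "z": 0, "ax": 0, "ay": 0, "az": 0.114, "hand": -1}
  ],
  "squeeze": 30
}}

```text
clock: 1.08
position: [0.2679, 0.6735, 0.2561]
orientation: [2.128, 2.311, -0.001]
force: [0.8, 0.5, 0.6]
finger_gap: 0.0855
grip_force: 0.0
```

Emit:
{"name": "jog_arm", "arguments": {
  "deltas": [
    {"x": -0.035, "y": 0.0075, "z": 0, "ax": 0, "ay": 0, "az": 0, "hand": -1},
    {"x": -0.035, "y": 0.0075, "z": 0, "ax": 0, "ay": 0, "az": 0, "hand": -1},
    {"x": -0.035, "y": 0.0075, "z": 0, "ax": 0, "ay": 0, "az": 0, "hand": -1},
    {"x": -0.035, "y": 0.0075, "z": 0, "ax": 0, "ay": 0, "az": 0, "hand": -1},
    {"x": -0.035, "y": 0.0075, "z": 0, "ax": 0, "ay": 0, "az": 0, "hand": -1},
    {"x": -0.035, "y": 0.0075, "z": 0, "ax": 0, "ay": 0, "az": 0, "hand": -1},
    {"x": -0.035, "y": 0.0075, "z": 0, "ax": 0, "ay": 0, "az": 0, "hand": -1},
    {"x": -0.035, "y": 0.0075, "z": 0, "ax": 0, "ay": 0, "az": 0, "hand": -1},
    {"x": -0.035, "y": 0.0075, "z": 0, "ax": 0, "ay": 0, "az": 0, "hand": -1},
    {"x": -0.035, "y": 0.0075, "z": 0, "ax": 0, "ay": 0, "az": 0, "hand": -1},
    {"x": -0.035, "y": 0.0075, "z": 0, "ax": 0, "ay": 0, "az": 0, "hand": -1},
    {"x": -0.035, "y": 0.0075, "z": 0, "ax": 0, "ay": 0, "az": 0, "hand": -1}
  ]
}}

```text
clock: 2.08
position: [0.3949, 0.2616, 0.2565]
orientation: [-2.121, -2.317, -0.001]
force: [1.0, 0.0, 0.7]
finger_gap: 0.0853
grip_force: 0.0
```

Emit:
{"name": "jog_arm", "arguments": {
  "deltas": [
    {"x": -0.035, "y": 0.0075, "z": 0.025, "ax": 0, "ay": 0, "az": 0, "hand": -1},
    {"x": -0.035, "y": 0.0075, "z": 0.03, "ax": 0, "ay": 0, "az": 0, "hand": -1},
    {"x": -0.035, "y": 0.0075, "z": 0.03, "ax": 0, "ay": 0, "az": 0, "hand": -1},
    {"x": -0.035, "y": 0.0075, "z": 0.03, "ax": 0, "ay": 0, "az": 0, "hand": -1},
    {"x": -0.034, "y": 0.008, "z": 0.02, "ax": 0, "ay": 0, "az": 0, "hand": -1},
    {"x": 0, "y": 0, "z": 0, "ax": 0, "ay": 0, "az": 0, "hand": -1},
    {"x": 0, "y": 0, "z": 0, "ax": 0, "ay": 0, "az": 0, "hand": -1}
  ]
}}

```text
clock: 2.67
position: [0.4441, 0.1025, 0.1313]
orientation: [-2.13, -2.309, 0.004]
force: [-0.2, 1.7, -0.2]
finger_gap: 0.0853
grip_force: 0.0
```

```bash
python3 -c "
from h import *
go([.4478,.0931,.028],.088)
d=get_image('top'); cv2.imwrite('pics/t2.png',cv2.resize(d['image'][130:300,210:420],None,fx=3.5,fy=3.5,interpolation=cv2.INTER_CUBIC))"
```

```text
pos [0.4441 0.1025 0.1313] t 2.67 F [-0.2  1.7 -0.2] gap 0.0853407760931921 j7 0.10854308327261332
turn [-0.0022  0.0015 -0.0072] then shift [-0.0097  0.0028  0.1033]
```

Emit:
{"name": "jog_arm", "arguments": {
  "deltas": [
    {"x": -0.01, "y": 0.003, "z": 0.02, "ax": -0.002, "ay": 0.0015, "az": -0.007, "hand": -1},
    {"x": 0, "y": 0, "z": 0.025, "ax": 0, "ay": 0, "az": 0, "hand": -1},
    {"x": 0, "y": 0, "z": 0.025, "ax": 0, "ay": 0, "az": 0, "hand": -1},
    {"x": 0, "y": 0, "z": 0.02, "ax": 0, "ay": 0, "az": 0, "hand": -1},
    {"x": 0, "y": 0, "z": 0.008, "ax": 0, "ay": 0, "az": 0, "hand": -1},
    {"x": 0, "y": 0, "z": 0.005, "ax": 0, "ay": 0, "az": 0, "hand": -1},
    {"x": 0, "y": 0, "z": 0, "ax": 0, "ay": 0, "az": 0, "hand": -1},
    {"x": 0, "y": 0, "z": 0, "ax": 0, "ay": 0, "az": 0, "hand": -1}
  ]
}}

```text
clock: 3.38
position: [0.4484, 0.0971, 0.0299]
orientation: [2.111, 2.325, 0.006]
force: [0.6, 0.0, -1.1]
finger_gap: 0.0855
grip_force: 0.0
```

```bash
python3 -c "
from h import *
go([.4478,.0931,.027],.088)"
```

```text
pos [0.4484 0.0971 0.0299] t 3.38 F [ 0.6  0.  -1.1] gap 0.08554394510806723 j7 0.21161253470019215
turn [ 0.0034 -0.0019  0.0085] then shift [-0.004  -0.001   0.0029]
```

Emit:
{"name": "jog_arm", "arguments": {
  "deltas": [
    {"x": -0.004, "y": -0.001, "z": 0.002, "ax": 0.003, "ay": -0.002, "az": 0.006, "hand": -1},
    {"x": 0, "y": 0, "z": 0, "ax": 0, "ay": 0, "az": 0, "hand": -0.5},
    {"x": 0, "y": 0, "z": 0, "ax": 0, "ay": 0, "az": 0, "hand": 0},
    {"x": 0, "y": 0, "z": 0, "ax": 0, "ay": 0, "az": 0, "hand": 0.5},
    {"x": 0, "y": 0, "z": 0, "ax": 0, "ay": 0, "az": 0, "hand": 1},
    {"x": 0, "y": 0, "z": 0, "ax": 0, "ay": 0, "az": 0, "hand": 1},
    {"x": 0, "y": 0, "z": 0, "ax": 0, "ay": 0, "az": 0, "hand": 1},
    {"x": 0, "y": 0, "z": 0, "ax": 0, "ay": 0, "az": 0, "hand": 1}
  ]
}}

```text
clock: 4.05
position: [0.4476, 0.0922, 0.0276]
orientation: [2.12, 2.318, -0.001]
force: [-0.9, 0.1, 5.3]
finger_gap: 0.039
grip_force: 30.0
```

```bash
python3 -c "
from h import *
go([.4478,.0931,.027],.088)"
```

```text
pos [0.4476 0.0922 0.0276] t 4.05 F [-0.9  0.1  5.3] gap 0.03898517587528768 j7 0.21369946741261261
turn [-0.0003  0.0003  0.0011] then shift [0.0009 0.0003 0.0006]
```

Emit:
{"name": "jog_arm", "arguments": {
  "deltas": [
    {"x": 0, "y": 0, "z": -0.01, "ax": 0, "ay": 0, "az": 0, "hand": 1},
    {"x": 0, "y": 0, "z": -0.02, "ax": 0, "ay": 0, "az": 0, "hand": 1},
    {"x": 0, "y": 0, "z": -0.03, "ax": 0, "ay": 0, "az": 0, "hand": 1},
    {"x": 0, "y": 0, "z": -0.02, "ax": 0, "ay": 0, "az": 0, "hand": 1},
    {"x": 0, "y": 0, "z": 0, "ax": 0, "ay": 0, "az": 0, "hand": 1},
    {"x": 0, "y": 0, "z": 0, "ax": 0, "ay": 0, "az": 0, "hand": 1}
  ]
}}

```text
clock: 4.55
position: [0.4478, 0.0926, 0.1082]
orientation: [2.119, 2.318, 0.002]
force: [0.1, 1.5, -3.1]
finger_gap: 0.0393
grip_force: 31.1
```

```bash
python3 -c "
from h import *
print(clamp(0,.212,.1));go(clamp(0,.212,.1),YAW)"
```

```text
[0.55366723 0.20925176 0.1       ]
pos [0.4478 0.0926 0.1082] t 4.55 F [ 0.1  1.5 -3.1] gap 0.03934477666212471 j7 0.1738489884690121
turn [ 0.0013  0.     -0.144 ] then shift [0.089  0.13   0.0082]
```

Emit:
{"name": "jog_arm", "arguments": {
  "deltas": [
    {"x": 0, "y": 0, "z": 0, "ax": 0, "ay": 0, "az": -0.072, "hand": 1},
    {"x": 0, "y": 0, "z": 0, "ax": 0.001, "ay": 0, "az": -0.072, "hand": 1},
    {"x": 0.015, "y": 0.02, "z": 0.001, "ax": 0, "ay": 0, "az": 0, "hand": 1},
    {"x": 0.02, "y": 0.03, "z": 0.001, "ax": 0, "ay": 0, "az": 0, "hand": 1},
    {"x": 0.02, "y": 0.03, "z": 0.002, "ax": 0, "ay": 0, "az": 0, "hand": 1},
    {"x": 0.02, "y": 0.03, "z": 0.002, "ax": 0, "ay": 0, "az": 0, "hand": 1},
    {"x": 0.014, "y": 0.02, "z": 0.002, "ax": 0, "ay": 0, "az": 0, "hand": 1},
    {"x": 0, "y": 0, "z": 0, "ax": 0, "ay": 0, "az": 0, "hand": 1},
    {"x": 0, "y": 0, "z": 0, "ax": 0, "ay": 0, "az": 0, "hand": 1},
    {"x": 0, "y": 0, "z": 0, "ax": 0, "ay": 0, "az": 0, "hand": 1}
  ]
}}

```text
clock: 5.38
position: [0.5515, 0.2078, 0.0973]
orientation: [-1.947, -2.462, 0.009]
force: [-1.4, 0.4, -2.2]
finger_gap: 0.0391
grip_force: 31.1
```

```bash
python3 -c "
from h import *
go(clamp(0,.212,.06),YAW);where()
d=get_image('top'); cv2.imwrite('pics/t2.png',cv2.resize(d['image'][140:240,240:400],None,fx=5,fy=5,interpolation=cv2.INTER_CUBIC))"
```

```text
pos [0.5515 0.2078 0.0973] t 5.38 F [-1.4  0.4 -2.2] gap 0.03910150922267803 j7 0.11151572554896441
turn [-0.0064  0.0012 -0.0007] then shift [0.0009 0.0025 0.0373]
clamp pos [np.float64(-0.0025), np.float64(0.2111), np.float64(0.0973)] yaw y 0.2327 toolz [-0.006 -0.003 -1.   ] F [-1.4  0.4 -2.2] t 5.38
```

View pics/t2.png

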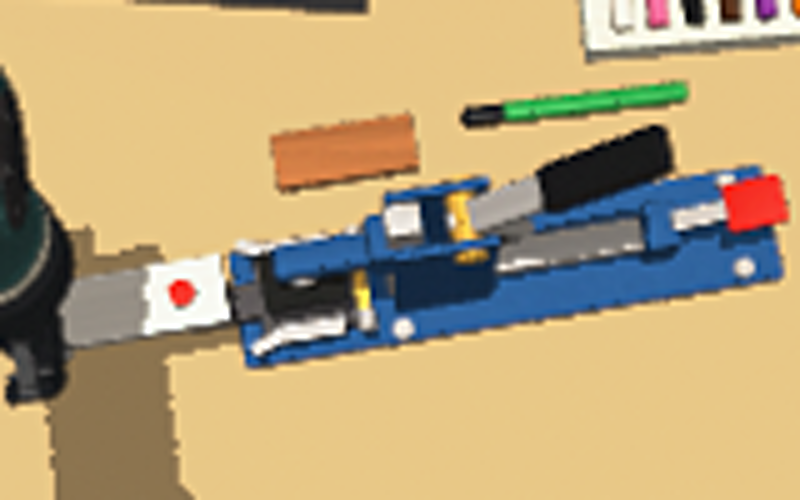

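The block is held with its front at about (232,290), in line with the tongue. Next I lower it to just above anvil height.

Emit:
{"name": "jog_arm", "arguments": {
  "deltas": [
    {"x": 0, "y": 0.0025, "z": 0.015, "ax": -0.006, "ay": 0.001, "az": 0, "hand": 1},
    {"x": 0, "y": 0, "z": 0.015, "ax": 0, "ay": 0, "az": 0, "hand": 1},
    {"x": 0, "y": 0, "z": 0.006, "ax": 0, "ay": 0, "az": 0, "hand": 1},
    {"x": 0, "y": 0, "z": 0, "ax": 0, "ay": 0, "az": 0, "hand": 1},
    {"x": 0, "y": 0, "z": 0, "ax": 0, "ay": 0, "az": 0, "hand": 1},
    {"x": 0, "y": 0, "z": 0, "ax": 0, "ay": 0, "az": 0, "hand": 1}
  ]
}}

```text
clock: 5.93
position: [0.5559, 0.209, 0.0634]
orientation: [1.948, 2.462, 0.006]
force: [-0.1, -0.1, -2.2]
finger_gap: 0.0391
grip_force: 31.1
```

Run:
```python
from h import *
go(clamp(0,.212,.06),YAW);where()
d=get_image('top'); im=d['image']; S=8;x0,y0=240,170
c=cv2.resize(im[170:225,240:320],None,fx=S,fy=S,interpolation=cv2.INTER_CUBIC); h=cv2.cvtColor(c,cv2.COLOR_BGR2HSV)
P=lambda u,v:((u+.5)/S-.5+x0,(v+.5)/S-.5+y0)
c_,n_=np.cos(YAW),np.sin(YAW)
def cl(p): p=p-O; return np.array([c_*p[0]+n_*p[1],-n_*p[0]+c_*p[1]])
m=((h[...,1]>150)&((h[...,0]<8)|(h[...,0]>172))).astype(np.uint8); mm=cv2.moments(m,True); print("stud",cl(ray(d,P(mm['m10']/mm['m00'],mm['m01']/mm['m00']),.051)).round(4))
w=((h[...,1]<60)&(h[...,2]>130)).astype(np.uint8); n,l,st,ce=cv2.connectedComponentsWithStats(w)
k=1+st[1:,4].argmax(); vv,uu=np.where(l==k); T=np.array([cl(ray(d,P(a,b),.046)) for a,b in zip(uu[::5],vv[::5])]); print(np.percentile(T,[.5,99.5],axis=0).round(4), st[k]/S)
for y in(.112,.118,.124,.13,.136,.145): 
    s=T[abs(T[:,1]-y)<.002]
    if len(s): print(y,s[:,0].min().round(4),s[:,0].max().round(4))
```

```text
pos [0.5559 0.209  0.0634] t 5.93 F [-0.1 -0.1 -2.2] gap 0.039131850227087324 j7 0.13164096207994777
turn [ 0.0043 -0.0006 -0.001 ] then shift [ 0.0008 -0.0021  0.0034]
clamp pos [np.float64(0.0021), np.float64(0.2112), np.float64(0.0634)] yaw y 0.2324 toolz [ 0.004  0.002 -1.   ] F [-0.1 -0.1 -2.2] t 5.93
stud [0.0024 0.1322]
[[-0.0182  0.1069]
 [ 0.023   0.2006]] [  14.125   21.875   32.875   18.25  3058.375]
0.112 -0.0174 0.0233
0.118 -0.0193 0.0228
0.124 -0.0186 0.0236
0.13 -0.0177 0.0236
0.136 -0.0189 0.0224
0.145 -0.0181 0.0239
```

Emit:
{"name": "jog_arm", "arguments": {
  "deltas": [
    {"x": 0, "y": -0.002, "z": 0.002, "ax": 0.003, "ay": 0, "az": 0, "hand": 1},
    {"x": 0, "y": 0, "z": 0.0015, "ax": 0, "ay": 0, "az": 0, "hand": 1},
    {"x": 0, "y": 0, "z": 0.001, "ax": 0, "ay": 0, "az": 0, "hand": 1},
    {"x": 0, "y": 0, "z": 0, "ax": 0, "ay": 0, "az": 0, "hand": 1},
    {"x": 0, "y": 0, "z": 0, "ax": 0, "ay": 0, "az": 0, "hand": 1},
    {"x": 0, "y": 0, "z": 0, "ax": 0, "ay": 0, "az": 0, "hand": 1}
  ]
}}

```text
clock: 6.48
position: [0.5539, 0.2091, 0.0584]
orientation: [1.948, 2.465, 0.002]
force: [0.5, -1.4, -2.3]
finger_gap: 0.0394
grip_force: 31.1
```

```bash
python3 -c "
from h import *
go(clamp(0,.212,.058),YAW);where()"
```

```text
pos [0.5539 0.2091 0.0584] t 6.48 F [ 0.5 -1.4 -2.3] gap 0.03938751445670191 j7 0.13361325783189734
turn [ 0.001  -0.0007 -0.0003] then shift [ 0.0002 -0.0002  0.0004]
clamp pos [np.float64(0.0002), np.float64(0.2118), np.float64(0.0584)] yaw y 0.2331 toolz [ 0.001  0.001 -1.   ] F [ 0.5 -1.4 -2.3] t 6.48
```

Emit:
{"name": "jog_arm", "arguments": {
  "deltas": [
    {"x": -0.004, "y": 0, "z": 0, "ax": 0.001, "ay": 0, "az": 0, "hand": 1},
    {"x": -0.004, "y": 0, "z": 0, "ax": 0, "ay": 0, "az": 0, "hand": 1},
    {"x": -0.004, "y": 0, "z": 0, "ax": 0, "ay": 0, "az": 0, "hand": 1},
    {"x": -0.004, "y": 0, "z": 0, "ax": 0, "ay": 0, "az": 0, "hand": 1},
    {"x": -0.004, "y": 0, "z": 0, "ax": 0, "ay": 0, "az": 0, "hand": 1},
    {"x": -0.004, "y": 0, "z": 0, "ax": 0, "ay": 0, "az": 0, "hand": 1},
    {"x": 0, "y": 0, "z": 0, "ax": 0, "ay": 0, "az": 0, "hand": 1},
    {"x": 0, "y": 0, "z": 0, "ax": 0, "ay": 0, "az": 0, "hand": 1},
    {"x": 0, "y": 0, "z": 0, "ax": 0, "ay": 0, "az": 0, "hand": 1}
  ]
}}

```text
clock: 7.23
position: [0.5594, 0.1857, 0.0583]
orientation: [-1.948, -2.464, -0.001]
force: [0.9, -0.0, -2.7]
finger_gap: 0.0393
grip_force: 31.2
```

```bash
python3 -c "
from h import *
go(clamp(0,.188,.058),YAW);where()"
```

```text
pos [0.5594 0.1857 0.0583] t 7.23 F [ 0.9 -0.  -2.7] gap 0.039291855079591965 j7 0.16672151834056426
turn [-0.     -0.0009 -0.0004] then shift [ 0.0002 -0.0002  0.0003]
clamp pos [np.float64(0.0002), np.float64(0.1878), np.float64(0.0583)] yaw y 0.233 toolz [-0.     0.001 -1.   ] F [ 0.9 -0.  -2.7] t 7.23
```

Emit:
{"name": "jog_arm", "arguments": {
  "deltas": [
    {"x": -0.004, "y": 0, "z": 0, "ax": 0, "ay": 0, "az": 0, "hand": 1},
    {"x": -0.004, "y": 0, "z": 0, "ax": 0, "ay": 0, "az": 0, "hand": 1},
    {"x": -0.004, "y": 0, "z": 0, "ax": 0, "ay": 0, "az": 0, "hand": 1},
    {"x": -0.004, "y": 0, "z": 0, "ax": 0, "ay": 0, "az": 0, "hand": 1},
    {"x": -0.004, "y": 0, "z": 0, "ax": 0, "ay": 0, "az": 0, "hand": 1},
    {"x": -0.004, "y": 0, "z": 0, "ax": 0, "ay": 0, "az": 0, "hand": 1},
    {"x": -0.004, "y": 0, "z": 0, "ax": 0, "ay": 0, "az": 0, "hand": 1},
    {"x": 0, "y": 0, "z": 0, "ax": 0, "ay": 0, "az": 0, "hand": 1},
    {"x": 0, "y": 0, "z": 0, "ax": 0, "ay": 0, "az": 0, "hand": 1},
    {"x": 0, "y": 0, "z": 0, "ax": 0, "ay": 0, "az": 0, "hand": 1}
  ]
}}

```text
clock: 8.07
position: [0.5659, 0.1584, 0.0583]
orientation: [-1.948, -2.464, -0.001]
force: [0.8, -0.8, -0.9]
finger_gap: 0.0393
grip_force: 31.2
```

```bash
python3 -c "
from h import *
go(clamp(0,.160,.058),YAW);where()
d=get_image('top'); cv2.imwrite('pics/t3.png',cv2.resize(d['image'][170:225,240:340],None,fx=8,fy=8,interpolation=cv2.INTER_CUBIC))"
```

```text
pos [0.5659 0.1584 0.0583] t 8.07 F [ 0.8 -0.8 -0.9] gap 0.03933493861576272 j7 0.20523455988501377
turn [-0.0001 -0.0008 -0.0004] then shift [ 0.0003 -0.0001  0.0003]
clamp pos [np.float64(0.0001), np.float64(0.1597), np.float64(0.0583)] yaw y 0.233 toolz [-0.     0.001 -1.   ] F [ 0.8 -0.8 -0.9] t 8.07
```

View pics/t3.png

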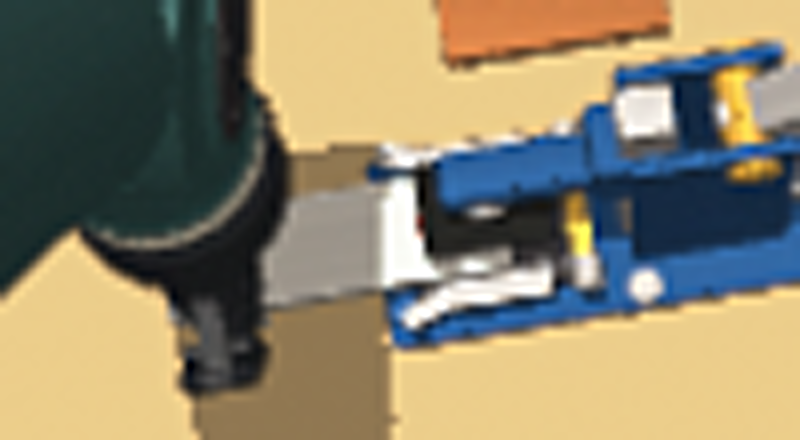

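Emit:
{"name": "jog_arm", "arguments": {
  "deltas": [
    {"x": -0.002, "y": 0, "z": 0, "ax": 0, "ay": 0, "az": 0, "hand": 1},
    {"x": -0.002, "y": 0, "z": 0, "ax": 0, "ay": 0, "az": 0, "hand": 1},
    {"x": -0.002, "y": 0, "z": 0, "ax": 0, "ay": 0, "az": 0, "hand": 1},
    {"x": -0.002, "y": 0, "z": 0, "ax": 0, "ay": 0, "az": 0, "hand": 1},
    {"x": 0, "y": 0, "z": 0, "ax": 0, "ay": 0, "az": 0, "hand": 1},
    {"x": 0, "y": 0, "z": 0, "ax": 0, "ay": 0, "az": 0, "hand": 1}
  ]
}}

```text
clock: 8.62
position: [0.5678, 0.1502, 0.0583]
orientation: [-1.949, -2.464, -0.0]
force: [-0.1, -0.1, -2.3]
finger_gap: 0.0393
grip_force: 31.2
```

Emit:
{"name": "jog_arm", "arguments": {
  "deltas": [
    {"x": -0.001, "y": 0, "z": 0, "ax": 0, "ay": 0, "az": 0, "hand": 1},
    {"x": -0.001, "y": 0, "z": 0, "ax": 0, "ay": 0, "az": 0, "hand": 1},
    {"x": -0.001, "y": 0, "z": 0, "ax": 0, "ay": 0, "az": 0, "hand": 1},
    {"x": 0, "y": 0, "z": 0, "ax": 0, "ay": 0, "az": 0, "hand": 1},
    {"x": 0, "y": 0, "z": 0, "ax": 0, "ay": 0, "az": 0, "hand": 1},
    {"x": 0, "y": 0, "z": 0, "ax": 0, "ay": 0, "az": 0, "hand": 1}
  ]
}}

```text
clock: 9.12
position: [0.5685, 0.1476, 0.0583]
orientation: [-1.948, -2.464, -0.001]
force: [0.2, -0.4, -1.8]
finger_gap: 0.0393
grip_force: 31.2
```

```bash
python3 -c "
from h import *
where()"
```

```text
clamp pos [np.float64(0.0001), np.float64(0.1486), np.float64(0.0583)] yaw y 0.233 toolz [-0.     0.001 -1.   ] F [ 0.2 -0.4 -1.8] t 9.12
```

Emit:
{"name": "jog_arm", "arguments": {
  "deltas": [
    {"x": -0.001, "y": 0, "z": 0, "ax": 0, "ay": 0, "az": 0, "hand": 1},
    {"x": -0.001, "y": 0, "z": 0, "ax": 0, "ay": 0, "az": 0, "hand": 1},
    {"x": -0.001, "y": 0, "z": 0, "ax": 0, "ay": 0, "az": 0, "hand": 1},
    {"x": 0, "y": 0, "z": 0, "ax": 0, "ay": 0, "az": 0, "hand": 1},
    {"x": 0, "y": 0, "z": 0, "ax": 0, "ay": 0, "az": 0, "hand": 1}
  ]
}}

```text
clock: 9.53
position: [0.5692, 0.1445, 0.0583]
orientation: [-1.948, -2.464, -0.001]
force: [0.2, 0.3, -2.6]
finger_gap: 0.0394
grip_force: 31.2
```

Emit:
{"name": "jog_arm", "arguments": {
  "deltas": [
    {"x": -0.001, "y": 0, "z": 0, "ax": 0, "ay": 0, "az": 0, "hand": 1},
    {"x": -0.001, "y": 0, "z": 0, "ax": 0, "ay": 0, "az": 0, "hand": 1},
    {"x": 0, "y": 0, "z": 0, "ax": 0, "ay": 0, "az": 0, "hand": 1},
    {"x": 0, "y": 0, "z": 0, "ax": 0, "ay": 0, "az": 0, "hand": 1}
  ]
}}

```text
clock: 9.87
position: [0.5696, 0.1426, 0.0583]
orientation: [-1.948, -2.464, -0.0]
force: [0.4, -0.3, -2.0]
finger_gap: 0.0388
grip_force: 31.2
```

Run:
```python
from h import *
where()
d=get_image('top'); im=d['image']; S=8
c=cv2.resize(im[180:225,280:330],None,fx=S,fy=S,interpolation=cv2.INTER_CUBIC); h=cv2.cvtColor(c,cv2.COLOR_BGR2HSV)
br=(h[...,0]>18)&(h[...,0]<32)&(h[...,1]>140)&(h[...,2]>130)
n,l,st,ce=cv2.connectedComponentsWithStats(br.astype(np.uint8))
cc,nn=np.cos(YAW),np.sin(YAW)
for i in range(1,n):
    if st[i,4]>150:
        vv,uu=np.where(l==i); G=np.array([ray(d,((a+.5)/S-.5+280,(b+.5)/S-.5+180),.042)-O for a,b in zip(uu,vv)])
        y=-nn*G[:,0]+cc*G[:,1]; x=cc*G[:,0]+nn*G[:,1]; print("brass",st[i]/S,y.min().round(4),y.max().round(4),x.min().round(4),x.max().round(4))
cv2.imwrite('pics/t4.png',cv2.resize(im[180:225,260:330],None,fx=11,fy=11,interpolation=cv2.INTER_CUBIC))
```

```text
clamp pos [np.float64(0.0001), np.float64(0.1434), np.float64(0.0583)] yaw y 0.2328 toolz [-0.  0. -1.] F [ 0.4 -0.3 -2. ] t 9.87
brass [ 30.75   14.375   3.      7.    122.75 ] 0.0245 0.0331 -0.0187 0.0026
```

View pics/t4.png

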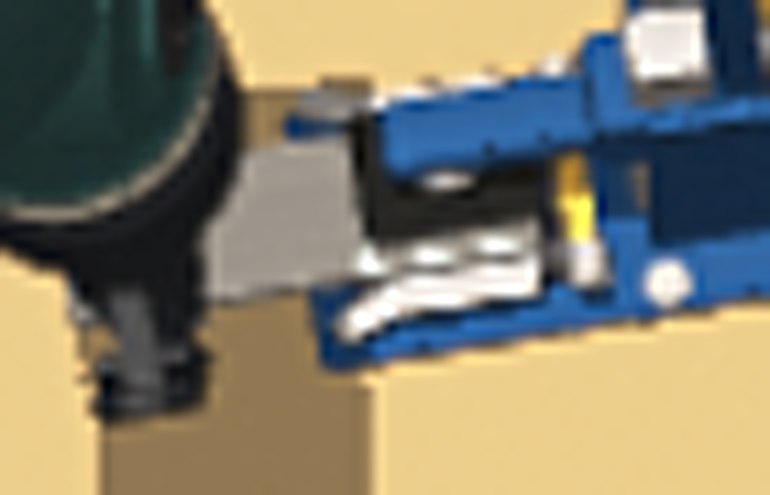

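The block is between the guides and the brass at (575,205) is unmoved. Now I feel for the stop in half-millimetre steps.

Emit:
{"name": "jog_arm", "arguments": {
  "deltas": [
    {"x": -0.0005, "y": 0, "z": 0, "ax": 0, "ay": 0, "az": 0, "hand": 1},
    {"x": -0.0005, "y": 0, "z": 0, "ax": 0, "ay": 0, "az": 0, "hand": 1},
    {"x": 0, "y": 0, "z": 0, "ax": 0, "ay": 0, "az": 0, "hand": 1},
    {"x": 0, "y": 0, "z": 0, "ax": 0, "ay": 0, "az": 0, "hand": 1}
  ]
}}

```text
clock: 10.25
position: [0.5699, 0.1418, 0.0583]
orientation: [-1.948, -2.464, -0.001]
force: [-0.3, -1.3, -1.6]
finger_gap: 0.0393
grip_force: 31.2
```

Emit:
{"name": "jog_arm", "arguments": {
  "deltas": [
    {"x": -0.0005, "y": 0, "z": 0, "ax": 0, "ay": 0, "az": 0, "hand": 1},
    {"x": -0.0005, "y": 0, "z": 0, "ax": 0, "ay": 0, "az": 0, "hand": 1},
    {"x": 0, "y": 0, "z": 0, "ax": 0, "ay": 0, "az": 0, "hand": 1},
    {"x": 0, "y": 0, "z": 0, "ax": 0, "ay": 0, "az": 0, "hand": 1}
  ]
}}

```text
clock: 10.58
position: [0.5701, 0.1407, 0.0583]
orientation: [-1.948, -2.464, -0.001]
force: [-0.2, -0.9, -2.0]
finger_gap: 0.0391
grip_force: 31.2
```

Emit:
{"name": "jog_arm", "arguments": {
  "deltas": [
    {"x": -0.0005, "y": 0, "z": 0, "ax": 0, "ay": 0, "az": 0, "hand": 1},
    {"x": -0.0005, "y": 0, "z": 0, "ax": 0, "ay": 0, "az": 0, "hand": 1},
    {"x": 0, "y": 0, "z": 0, "ax": 0, "ay": 0, "az": 0, "hand": 1},
    {"x": 0, "y": 0, "z": 0, "ax": 0, "ay": 0, "az": 0, "hand": 1}
  ]
}}

```text
clock: 10.92
position: [0.5704, 0.1397, 0.0583]
orientation: [-1.948, -2.464, -0.001]
force: [0.3, -0.4, -2.0]
finger_gap: 0.0391
grip_force: 31.2
```

Emit:
{"name": "jog_arm", "arguments": {
  "deltas": [
    {"x": -0.0005, "y": 0, "z": 0, "ax": 0, "ay": 0, "az": 0, "hand": 1},
    {"x": -0.0005, "y": 0, "z": 0, "ax": 0, "ay": 0, "az": 0, "hand": 1},
    {"x": 0, "y": 0, "z": 0, "ax": 0, "ay": 0, "az": 0, "hand": 1},
    {"x": 0, "y": 0, "z": 0, "ax": 0, "ay": 0, "az": 0, "hand": 1}
  ]
}}

```text
clock: 11.25
position: [0.5706, 0.1388, 0.0583]
orientation: [-1.948, -2.464, -0.001]
force: [0.3, -0.2, -1.8]
finger_gap: 0.0392
grip_force: 31.2
```

Emit:
{"name": "jog_arm", "arguments": {
  "deltas": [
    {"x": -0.0004, "y": 0, "z": 0, "ax": 0, "ay": 0, "az": 0, "hand": 1},
    {"x": -0.0004, "y": 0, "z": 0, "ax": 0, "ay": 0, "az": 0, "hand": 1},
    {"x": 0, "y": 0, "z": 0, "ax": 0, "ay": 0, "az": 0, "hand": 1},
    {"x": 0, "y": 0, "z": 0, "ax": 0, "ay": 0, "az": 0, "hand": 1}
  ]
}}

```text
clock: 11.58
position: [0.5707, 0.138, 0.0583]
orientation: [-1.948, -2.464, -0.001]
force: [-0.9, 0.7, -0.9]
finger_gap: 0.0392
grip_force: 31.2
```

Emit:
{"name": "jog_arm", "arguments": {
  "deltas": [
    {"x": -0.0004, "y": 0, "z": 0, "ax": 0, "ay": 0, "az": 0, "hand": 1},
    {"x": -0.0003, "y": 0, "z": 0, "ax": 0, "ay": 0, "az": 0, "hand": 1},
    {"x": 0, "y": 0, "z": 0, "ax": 0, "ay": 0, "az": 0, "hand": 1},
    {"x": 0, "y": 0, "z": 0, "ax": 0, "ay": 0, "az": 0, "hand": 1}
  ]
}}

```text
clock: 11.92
position: [0.5709, 0.1374, 0.0583]
orientation: [-1.948, -2.464, -0.001]
force: [-0.5, -0.5, -2.7]
finger_gap: 0.039
grip_force: 31.2
```

Emit:
{"name": "jog_arm", "arguments": {
  "deltas": [
    {"x": -0.0004, "y": 0, "z": 0, "ax": 0, "ay": 0, "az": 0, "hand": 1},
    {"x": -0.0003, "y": 0, "z": 0, "ax": 0, "ay": 0, "az": 0, "hand": 1},
    {"x": 0, "y": 0, "z": 0, "ax": 0, "ay": 0, "az": 0, "hand": 1},
    {"x": 0, "y": 0, "z": 0, "ax": 0, "ay": 0, "az": 0, "hand": 1}
  ]
}}

```text
clock: 12.25
position: [0.571, 0.137, 0.0583]
orientation: [-1.947, -2.464, -0.001]
force: [-0.3, 0.4, -1.7]
finger_gap: 0.039
grip_force: 31.2
```

Emit:
{"name": "jog_arm", "arguments": {
  "deltas": [
    {"x": -0.0004, "y": 0, "z": 0, "ax": 0, "ay": 0, "az": 0, "hand": 1},
    {"x": -0.0003, "y": 0, "z": 0, "ax": 0, "ay": 0, "az": 0, "hand": 1},
    {"x": 0, "y": 0, "z": 0, "ax": 0, "ay": 0, "az": 0, "hand": 1},
    {"x": 0, "y": 0, "z": 0, "ax": 0, "ay": 0, "az": 0, "hand": 1}
  ]
}}

```text
clock: 12.58
position: [0.5709, 0.1357, 0.0582]
orientation: [-1.948, -2.463, 0.0]
force: [0.3, 0.1, -0.7]
finger_gap: 0.0393
grip_force: 31.2
```

```bash
cat > br.py <<'E'
from h import *
where()
for r in range(1):
    d=get_image('top'); im=d['image']; S=8
    c=cv2.resize(im[180:225,280:330],None,fx=S,fy=S,interpolation=cv2.INTER_CUBIC); h=cv2.cvtColor(c,cv2.COLOR_BGR2HSV)
    br=(h[...,0]>18)&(h[...,0]<32)&(h[...,1]>140)&(h[...,2]>130)
    n,l,st,ce=cv2.connectedComponentsWithStats(br.astype(np.uint8))
    cc,nn=np.cos(YAW),np.sin(YAW)
    for i in range(1,n):
        if st[i,4]>150:
            vv,uu=np.where(l==i); G=np.array([ray(d,((a+.5)/S-.5+280,(b+.5)/S-.5+180),.042)-O for a,b in zip(uu,vv)])
            y=-nn*G[:,0]+cc*G[:,1]; x=cc*G[:,0]+nn*G[:,1]; print("brass",y.min().round(4),y.max().round(4),y.mean().round(5),x.min().round(4),x.max().round(4))
s=observe(); print(s["force"].round(2),s["wrist_torque"].round(2))
E
python3 br.py
```

```text
clamp pos [np.float64(-0.0003), np.float64(0.1365), np.float64(0.0582)] yaw y 0.2325 toolz [-0.001  0.    -1.   ] F [ 0.3  0.1 -0.7] t 12.58
brass 0.0245 0.0318 0.02827 -0.0188 0.0025
[-1.62  0.68 -2.28] [ 0.07  0.22 -0.01]
```

Emit:
{"name": "jog_arm", "arguments": {
  "deltas": [
    {"x": -0.0004, "y": 0, "z": 0, "ax": 0, "ay": 0, "az": 0, "hand": 1},
    {"x": -0.0002, "y": 0, "z": 0, "ax": 0, "ay": 0, "az": 0, "hand": 1},
    {"x": 0, "y": 0, "z": 0, "ax": 0, "ay": 0, "az": 0, "hand": 1},
    {"x": 0, "y": 0, "z": 0, "ax": 0, "ay": 0, "az": 0, "hand": 1}
  ]
}}

```text
clock: 12.97
position: [0.571, 0.1354, 0.0582]
orientation: [-1.948, -2.464, 0.0]
force: [-1.7, 0.7, -0.8]
finger_gap: 0.0391
grip_force: 31.2
```

```bash
cat > f.py <<'E'
from h import *
L=[]
for i in range(6): get_image('top'); L.append(observe()["force"])
m=np.mean(L,0); print("mean",m.round(2),"along y",(-np.sin(YAW)*m[0]+np.cos(YAW)*m[1]).round(2),"lat",(np.cos(YAW)*m[0]+np.sin(YAW)*m[1]).round(2)); where()
E
python3 f.py
```

```text
mean [-1.25  0.68 -1.75] along y 0.95 lat -1.06
clamp pos [np.float64(-0.0001), np.float64(0.1362), np.float64(0.0582)] yaw y 0.2328 toolz [-0.001  0.001 -1.   ] F [-1.3  0.2 -1.5] t 13.27
```

Emit:
{"name": "jog_arm", "arguments": {
  "deltas": [
    {"x": -0.0003, "y": 0, "z": 0, "ax": 0, "ay": 0, "az": 0, "hand": 1},
    {"x": -0.0002, "y": 0, "z": 0, "ax": 0, "ay": 0, "az": 0, "hand": 1},
    {"x": 0, "y": 0, "z": 0, "ax": 0, "ay": 0, "az": 0, "hand": 1}
  ]
}}

```text
clock: 13.52
position: [0.5711, 0.1354, 0.0582]
orientation: [-1.947, -2.464, -0.0]
force: [-2.4, 1.3, -2.6]
finger_gap: 0.039
grip_force: 31.2
```

```bash
python3 f.py
```

```text
mean [-2.62  1.63 -1.92] along y 2.19 lat -2.17
clamp pos [np.float64(-0.0001), np.float64(0.1361), np.float64(0.0582)] yaw y 0.2333 toolz [-0.001  0.001 -1.   ] F [-2.6  0.9 -2.5] t 13.82
```

Emit:
{"name": "jog_arm", "arguments": {
  "deltas": [
    {"x": 0, "y": -0.0004, "z": 0, "ax": 0, "ay": 0, "az": 0, "hand": 1},
    {"x": 0, "y": -0.0004, "z": 0, "ax": 0, "ay": 0, "az": 0, "hand": 1},
    {"x": 0, "y": 0, "z": 0, "ax": 0, "ay": 0, "az": 0, "hand": 1}
  ]
}}

```text
clock: 14.07
position: [0.571, 0.1353, 0.0584]
orientation: [-1.947, -2.465, -0.002]
force: [-1.5, 2.9, -2.0]
finger_gap: 0.0389
grip_force: 31.2
```

```bash
python3 f.py; python3 -c "
from h import *
print(observe()['wrist_torque'])"
```

```text
mean [-1.46  2.7  -1.77] along y 2.96 lat -0.79
clamp pos [np.float64(-0.0003), np.float64(0.1361), np.float64(0.0584)] yaw y 0.2336 toolz [ 0.     0.001 -1.   ] F [-1.1  2.8 -1.9] t 14.37
[ 0.77586457  0.34467671 -0.08380371]
```

The forward force stays while the lateral force is relieved, and the tool no longer advances, so the block is against the stop. Next: settle it onto the anvil.

Emit:
{"name": "jog_arm", "arguments": {
  "deltas": [
    {"x": 0.0004, "y": 0, "z": 0.0004, "ax": 0, "ay": 0, "az": 0, "hand": 1},
    {"x": 0, "y": -0.0003, "z": 0.0004, "ax": 0, "ay": 0, "az": 0, "hand": 1},
    {"x": 0, "y": 0, "z": 0, "ax": 0, "ay": 0, "az": 0, "hand": 1}
  ]
}}

```text
clock: 14.62
position: [0.5709, 0.1353, 0.0577]
orientation: [1.948, 2.465, 0.002]
force: [-0.5, 3.9, 0.1]
finger_gap: 0.0391
grip_force: 31.3
```

```bash
python3 f.py
```

```text
mean [-0.49  3.45 -0.21] along y 3.47 lat 0.33
clamp pos [np.float64(-0.0004), np.float64(0.1361), np.float64(0.0577)] yaw y 0.2332 toolz [ 0.001  0.001 -1.   ] F [-1.2  3.2 -0.7] t 14.92
```

Emit:
{"name": "jog_arm", "arguments": {
  "deltas": [
    {"x": 0, "y": 0, "z": 0, "ax": 0, "ay": 0, "az": 0, "hand": 0.1},
    {"x": 0, "y": 0, "z": 0, "ax": 0, "ay": 0, "az": 0, "hand": -0.2},
    {"x": 0, "y": 0, "z": 0, "ax": 0, "ay": 0, "az": 0, "hand": -0.6},
    {"x": 0, "y": 0, "z": 0, "ax": 0, "ay": 0, "az": 0, "hand": -1},
    {"x": 0, "y": 0, "z": 0, "ax": 0, "ay": 0, "az": 0, "hand": -1},
    {"x": 0, "y": 0, "z": 0, "ax": 0, "ay": 0, "az": 0, "hand": -1}
  ]
}}

```text
clock: 15.42
position: [0.5703, 0.1344, 0.0575]
orientation: [-1.949, -2.464, 0.0]
force: [-0.3, 0.4, -0.1]
finger_gap: 0.0855
grip_force: 0.0
```

Emit:
{"name": "jog_arm", "arguments": {
  "deltas": [
    {"x": 0.002, "y": 0, "z": -0.01, "ax": 0, "ay": 0, "az": 0, "hand": -1},
    {"x": 0.01, "y": 0, "z": -0.02, "ax": 0, "ay": 0, "az": 0, "hand": -1},
    {"x": 0.03, "y": 0, "z": -0.03, "ax": 0, "ay": 0, "az": 0, "hand": -1},
    {"x": 0.03, "y": 0, "z": -0.03, "ax": 0, "ay": 0, "az": 0, "hand": 0},
    {"x": 0.03, "y": 0, "z": -0.03, "ax": 0, "ay": 0, "az": 0, "hand": 1},
    {"x": 0, "y": 0, "z": -0.03, "ax": 0, "ay": 0, "az": 0, "hand": 1},
    {"x": 0, "y": 0, "z": -0.03, "ax": 0, "ay": 0, "az": 0, "hand": 1},
    {"x": 0, "y": 0, "z": 0, "ax": 0, "ay": 0, "az": 0, "hand": 1}
  ]
}}

```text
clock: 16.08
position: [0.5503, 0.2348, 0.2427]
orientation: [1.943, 2.463, 0.018]
force: [1.7, -0.0, 0.7]
finger_gap: 0.0256
grip_force: 0.0
```

```bash
python3 - <<'E'
from h import *
d=get_image('top'); im=d['image']
where()
cv2.imwrite('pics/t5.png',cv2.resize(im[160:225,250:400],None,fx=5.3,fy=5.3,interpolation=cv2.INTER_CUBIC))
E
python3 br.py
```

```text
clamp pos [np.float64(0.0013), np.float64(0.237), np.float64(0.2402)] yaw y 0.2338 toolz [ 0.007  0.004 -1.   ] F [-0.2 -0.6  0.6] t 16.13
clamp pos [np.float64(0.0013), np.float64(0.237), np.float64(0.2402)] yaw y 0.2338 toolz [ 0.007  0.004 -1.   ] F [-0.2 -0.6  0.6] t 16.13
brass 0.0243 0.0316 0.0282 -0.0195 0.0022
[-0.95 -0.71 -0.24] [ 0.03  0.02 -0.02]
```

View pics/t5.png

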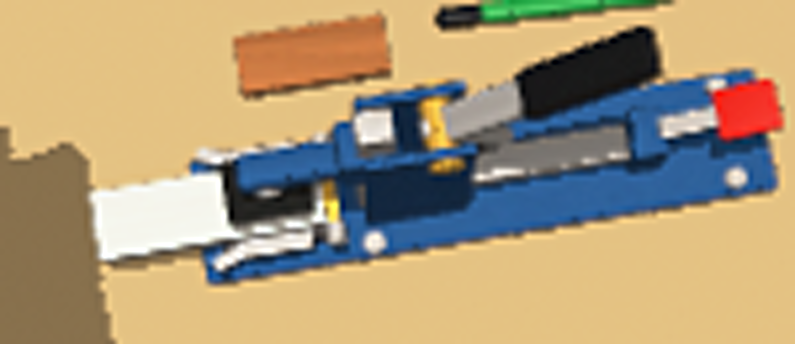

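The white block front at (322,200) butts against the brass at (332,200), which is unmoved. Next I raise the arm and go above the handle grip.

Emit:
{"name": "jog_arm", "arguments": {
  "deltas": [
    {"x": 0, "y": 0, "z": -0.03, "ax": 0, "ay": 0, "az": 0, "hand": 1},
    {"x": -0.02, "y": 0, "z": -0.025, "ax": 0, "ay": 0, "az": 0, "hand": 1},
    {"x": -0.035, "y": 0, "z": 0, "ax": 0, "ay": 0, "az": 0, "hand": 1},
    {"x": -0.035, "y": 0, "z": 0, "ax": 0, "ay": 0, "az": 0, "hand": 1},
    {"x": -0.035, "y": 0, "z": 0, "ax": 0, "ay": 0, "az": 0, "hand": 1},
    {"x": -0.035, "y": 0, "z": 0, "ax": 0, "ay": 0, "az": 0, "hand": 1},
    {"x": -0.035, "y": 0, "z": 0, "ax": 0, "ay": 0, "az": 0, "hand": 1},
    {"x": -0.035, "y": 0, "z": 0, "ax": 0, "ay": 0, "az": 0, "hand": 1},
    {"x": -0.035, "y": 0, "z": 0, "ax": 0, "ay": 0, "az": 0, "hand": 1},
    {"x": -0.035, "y": 0, "z": 0, "ax": 0, "ay": 0, "az": 0, "hand": 1},
    {"x": -0.035, "y": 0, "z": 0, "ax": 0, "ay": 0, "az": 0, "hand": 1},
    {"x": -0.025, "y": 0, "z": 0, "ax": 0, "ay": 0, "az": 0, "hand": 1}
  ]
}}

```text
clock: 17.18
position: [0.6291, -0.1219, 0.2893]
orientation: [-1.952, -2.459, 0.004]
force: [-0.2, -0.8, 1.2]
finger_gap: 0.0
grip_force: 0.0
```

Emit:
{"name": "jog_arm", "arguments": {
  "deltas": [
    {"x": 0, "y": 0, "z": 0, "ax": 0, "ay": 0, "az": 0, "hand": 1},
    {"x": 0, "y": 0, "z": 0, "ax": 0, "ay": 0, "az": 0, "hand": 1},
    {"x": 0, "y": 0, "z": 0, "ax": 0, "ay": 0, "az": 0, "hand": 1}
  ]
}}

```text
clock: 17.43
position: [0.6293, -0.1168, 0.2893]
orientation: [-1.946, -2.462, 0.001]
force: [-0.1, 0.5, 0.3]
finger_gap: -0.0001
grip_force: 0.0
```

```bash
python3 -c "
from h import *
go(clamp(0,-.127,.25),YAW); where()"
```

```text
pos [ 0.6293 -0.1168  0.2893] t 17.43 F [-0.1  0.5  0.3] gap -7.010107228491033e-05 j7 0.5782882193469757
turn [-0.0026 -0.0027 -0.0005] then shift [-0.0043  0.0018  0.0393]
clamp pos [np.float64(-0.0018), np.float64(-0.1227), np.float64(0.2893)] yaw y 0.2329 toolz [-0.003  0.002 -1.   ] F [-0.1  0.5  0.3] t 17.43
```

Emit:
{"name": "jog_arm", "arguments": {
  "deltas": [
    {"x": -0.004, "y": 0.002, "z": 0.02, "ax": -0.003, "ay": -0.003, "az": 0, "hand": 1},
    {"x": 0, "y": 0, "z": 0.02, "ax": 0, "ay": 0, "az": 0, "hand": 1},
    {"x": 0, "y": 0, "z": 0.005, "ax": 0, "ay": 0, "az": 0, "hand": 1},
    {"x": 0, "y": 0, "z": 0.003, "ax": 0, "ay": 0, "az": 0, "hand": 1},
    {"x": 0, "y": 0, "z": 0.003, "ax": 0, "ay": 0, "az": 0, "hand": 1},
    {"x": 0, "y": 0, "z": 0, "ax": 0, "ay": 0, "az": 0, "hand": 1},
    {"x": 0, "y": 0, "z": 0, "ax": 0, "ay": 0, "az": 0, "hand": 1}
  ]
}}

```text
clock: 18.02
position: [0.6336, -0.1205, 0.2404]
orientation: [1.945, 2.462, 0.003]
force: [-1.3, 0.8, 0.3]
finger_gap: 0.0001
grip_force: 0.3
```

```bash
python3 f.py
```

```text
mean [-0.2   0.57  0.58] along y 0.6 lat -0.07
clamp pos [np.float64(0.0014), np.float64(-0.1278), np.float64(0.2402)] yaw y 0.2331 toolz [ 0.005 -0.002 -1.   ] F [0.1 0.1 0.5] t 18.32
```

Emit:
{"name": "jog_arm", "arguments": {
  "deltas": [
    {"x": 0.016, "y": -0.001, "z": 0, "ax": 0.002, "ay": 0.004, "az": 0, "hand": 1},
    {"x": 0, "y": 0, "z": 0.003, "ax": 0, "ay": 0, "az": 0, "hand": 1},
    {"x": 0, "y": 0, "z": 0.002, "ax": 0, "ay": 0, "az": 0, "hand": 1},
    {"x": -0.002, "y": 0, "z": 0.003, "ax": 0, "ay": 0, "az": 0, "hand": 1},
    {"x": -0.002, "y": 0, "z": 0.003, "ax": 0, "ay": 0, "az": 0, "hand": 1},
    {"x": -0.002, "y": 0, "z": 0.003, "ax": 0, "ay": 0, "az": 0, "hand": 1},
    {"x": -0.002, "y": 0, "z": 0.003, "ax": 0, "ay": 0, "az": 0, "hand": 1},
    {"x": 0, "y": 0, "z": 0, "ax": 0, "ay": 0, "az": 0, "hand": 1},
    {"x": 0, "y": 0, "z": 0, "ax": 0, "ay": 0, "az": 0, "hand": 1}
  ]
}}

```text
clock: 19.07
position: [0.6303, -0.114, 0.2223]
orientation: [-1.948, -2.463, -0.002]
force: [-0.4, 1.5, 0.9]
finger_gap: 0.0002
grip_force: 0.4
```

```bash
python3 f.py
```

```text
mean [-0.54  0.62  0.58] along y 0.72 lat -0.38
clamp pos [np.float64(-0.0001), np.float64(-0.1199), np.float64(0.2228)] yaw y 0.2329 toolz [ 0.001  0.002 -1.   ] F [-1.1  1.2 -0.1] t 19.37
```

Emit:
{"name": "jog_arm", "arguments": {
  "deltas": [
    {"x": -0.002, "y": 0, "z": 0.003, "ax": 0, "ay": 0, "az": 0, "hand": 1},
    {"x": -0.002, "y": 0, "z": 0.003, "ax": 0, "ay": 0, "az": 0, "hand": 1},
    {"x": -0.002, "y": 0, "z": 0.003, "ax": 0, "ay": 0, "az": 0, "hand": 1},
    {"x": -0.001, "y": 0, "z": 0.003, "ax": 0, "ay": 0, "az": 0, "hand": 1},
    {"x": 0, "y": 0, "z": 0, "ax": 0, "ay": 0, "az": 0, "hand": 1},
    {"x": 0, "y": 0, "z": 0, "ax": 0, "ay": 0, "az": 0, "hand": 1}
  ]
}}

```text
clock: 19.87
position: [0.6323, -0.1205, 0.2108]
orientation: [-1.948, -2.464, -0.003]
force: [-0.8, 1.0, 3.9]
finger_gap: 0.0001
grip_force: 1.8
```

```bash
python3 f.py; python3 -c "
from h import *
a=get_image('side')['image'][165:265,280:410]; b=get_image('top')['image'][150:230,290:410]
cv2.imwrite('pics/c6.png',np.vstack([cv2.resize(a,(440,338),interpolation=cv2.INTER_CUBIC),cv2.resize(b,(440,262),interpolation=cv2.INTER_CUBIC)]))"
```

```text
mean [-0.61  0.87  3.42] along y 0.99 lat -0.39
clamp pos [np.float64(0.0002), np.float64(-0.1268), np.float64(0.2109)] yaw y 0.2331 toolz [ 0.001  0.002 -1.   ] F [-0.1  0.8  3.6] t 20.17
```

View pics/c6.png

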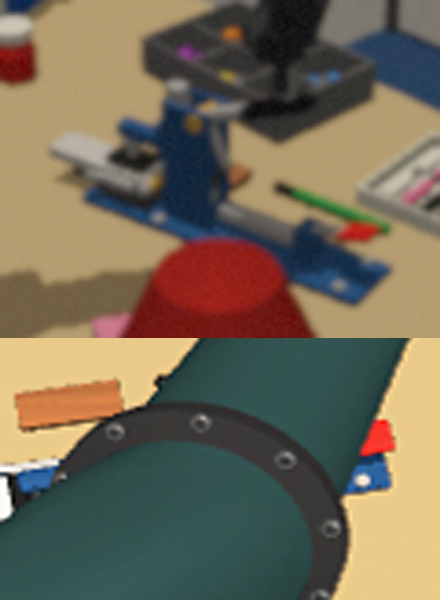

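The side view shows the fingertips pressing on the black handle at about (270,105), with the block in the jaws at (100,155). I continue along the arc.

Emit:
{"name": "jog_arm", "arguments": {
  "deltas": [
    {"x": -0.001, "y": 0, "z": 0.0035, "ax": 0, "ay": 0, "az": 0, "hand": 1},
    {"x": -0.002, "y": 0, "z": 0.0035, "ax": 0, "ay": 0, "az": 0, "hand": 1},
    {"x": -0.001, "y": 0, "z": 0.0035, "ax": 0, "ay": 0, "az": 0, "hand": 1},
    {"x": -0.001, "y": 0, "z": 0.0035, "ax": 0, "ay": 0, "az": 0, "hand": 1},
    {"x": -0.002, "y": 0, "z": 0.0035, "ax": 0, "ay": 0, "az": 0, "hand": 1},
    {"x": -0.001, "y": 0, "z": 0.0035, "ax": 0, "ay": 0, "az": 0, "hand": 1},
    {"x": 0, "y": 0, "z": 0, "ax": 0, "ay": 0, "az": 0, "hand": 1}
  ]
}}

```text
clock: 20.85
position: [0.6341, -0.1283, 0.1896]
orientation: [-1.948, -2.464, -0.003]
force: [-1.4, 0.9, 6.9]
finger_gap: 0.0002
grip_force: 3.3
```

```bash
python3 f.py
```

```text
mean [-1.09  0.9   6.27] along y 1.12 lat -0.85
clamp pos [np.float64(0.0004), np.float64(-0.1349), np.float64(0.1903)] yaw y 0.233 toolz [ 0.001  0.002 -1.   ] F [-1.1  0.9  6.9] t 21.15
```

Emit:
{"name": "jog_arm", "arguments": {
  "deltas": [
    {"x": -0.001, "y": 0, "z": 0.003, "ax": 0, "ay": 0, "az": 0, "hand": 1},
    {"x": -0.001, "y": 0, "z": 0.003, "ax": 0, "ay": 0, "az": 0, "hand": 1},
    {"x": -0.001, "y": 0, "z": 0.003, "ax": 0, "ay": 0, "az": 0, "hand": 1},
    {"x": -0.001, "y": 0, "z": 0.003, "ax": 0, "ay": 0, "az": 0, "hand": 1},
    {"x": -0.001, "y": 0, "z": 0.003, "ax": 0, "ay": 0, "az": 0, "hand": 1},
    {"x": 0, "y": 0, "z": 0.003, "ax": 0, "ay": 0, "az": 0, "hand": 1},
    {"x": 0, "y": 0, "z": 0, "ax": 0, "ay": 0, "az": 0, "hand": 1}
  ]
}}

```text
clock: 21.73
position: [0.6349, -0.1318, 0.1713]
orientation: [-1.946, -2.463, -0.004]
force: [0.1, 2.9, 5.2]
finger_gap: 0.0002
grip_force: 2.6
```

```bash
python3 f.py
```

```text
mean [-1.3   3.04  5.06] along y 3.26 lat -0.56
clamp pos [np.float64(0.0002), np.float64(-0.1385), np.float64(0.1718)] yaw y 0.2336 toolz [-0.     0.003 -1.   ] F [-1.9  2.9  4.6] t 22.03
```

Emit:
{"name": "jog_arm", "arguments": {
  "deltas": [
    {"x": -0.001, "y": 0, "z": 0.0025, "ax": 0, "ay": 0, "az": 0, "hand": 1},
    {"x": 0, "y": 0, "z": 0.0025, "ax": 0, "ay": 0, "az": 0, "hand": 1},
    {"x": 0, "y": 0, "z": 0.0025, "ax": 0, "ay": 0, "az": 0, "hand": 1},
    {"x": 0, "y": 0, "z": 0.0025, "ax": 0, "ay": 0, "az": 0, "hand": 1},
    {"x": 0, "y": 0, "z": 0, "ax": 0, "ay": 0, "az": 0, "hand": 1}
  ]
}}

```text
clock: 22.45
position: [0.6352, -0.1338, 0.1609]
orientation: [-1.948, -2.464, -0.002]
force: [0.6, 1.7, 2.1]
finger_gap: -0.0001
grip_force: 1.2
```

```bash
python3 f.py
```

```text
mean [-0.17  1.4   3.03] along y 1.4 lat 0.16
clamp pos [np.float64(0.0001), np.float64(-0.1409), np.float64(0.1617)] yaw y 0.2329 toolz [ 0.001  0.001 -1.   ] F [-0.6  1.4  2.9] t 22.75
```

Emit:
{"name": "jog_arm", "arguments": {
  "deltas": [
    {"x": 0, "y": 0, "z": 0.002, "ax": 0, "ay": 0, "az": 0, "hand": 1},
    {"x": 0, "y": 0, "z": 0.002, "ax": 0, "ay": 0, "az": 0, "hand": 1},
    {"x": 0, "y": 0, "z": 0.002, "ax": 0, "ay": 0, "az": 0, "hand": 1},
    {"x": 0, "y": 0, "z": 0.002, "ax": 0, "ay": 0, "az": 0, "hand": 1},
    {"x": 0, "y": 0, "z": 0, "ax": 0, "ay": 0, "az": 0, "hand": 1}
  ]
}}

```text
clock: 23.17
position: [0.6347, -0.1342, 0.1527]
orientation: [-1.948, -2.463, -0.001]
force: [-0.2, 0.5, 0.5]
finger_gap: -0.0003
grip_force: 0.0
```

```bash
python3 f.py
```

```text
mean [0.19 0.01 0.11] along y -0.04 lat 0.19
clamp pos [np.float64(0.0001), np.float64(-0.1408), np.float64(0.1536)] yaw y 0.2329 toolz [ 0.001  0.002 -1.   ] F [-0.3  0.  -0.4] t 23.47
```

The force faded and then vanished, so the handle has snapped over. I back off and move over the release lever with a slight outward lean.

Emit:
{"name": "jog_arm", "arguments": {
  "deltas": [
    {"x": 0, "y": 0, "z": -0.02, "ax": 0, "ay": 0, "az": 0, "hand": 1},
    {"x": -0.005, "y": 0, "z": -0.025, "ax": 0, "ay": 0, "az": 0, "hand": 1},
    {"x": -0.034, "y": 0, "z": 0, "ax": 0, "ay": 0, "az": 0, "hand": 1},
    {"x": -0.034, "y": 0, "z": 0, "ax": 0, "ay": 0, "az": 0, "hand": 1},
    {"x": 0, "y": 0, "z": 0, "ax": 0, "ay": 0.1, "az": 0, "hand": 1},
    {"x": 0, "y": 0, "z": 0, "ax": 0, "ay": 0.1, "az": 0, "hand": 1},
    {"x": 0, "y": 0, "z": 0, "ax": 0, "ay": 0.1, "az": 0, "hand": 1},
    {"x": 0, "y": 0, "z": 0, "ax": 0, "ay": 0, "az": 0, "hand": 1},
    {"x": 0, "y": 0, "z": 0, "ax": 0, "ay": 0, "az": 0, "hand": 1},
    {"x": 0, "y": 0, "z": 0, "ax": 0, "ay": 0, "az": 0, "hand": 1}
  ]
}}

```text
clock: 24.3
position: [0.6521, -0.2038, 0.1983]
orientation: [-1.793, -2.271, -0.273]
force: [0.3, 0.1, 0.2]
finger_gap: -0.0002
grip_force: 0.0
```

```bash
cat >> h.py <<'E'
def tot(y,z,x=0):
    s=observe(); print("tool shift",Ro.from_rotvec(s["orientation"]).inv().apply(clamp(x,y,z)-s["position"]).round(4))
E
python3 -c "
from h import *
where(); tot(-.214,.105)
a=get_image('side')['image'][165:265,280:410]; b=get_image('top')['image'][150:230,270:410]
cv2.imwrite('pics/c7.png',np.vstack([cv2.resize(a,(440,338),interpolation=cv2.INTER_CUBIC),cv2.resize(b,(440,251),interpolation=cv2.INTER_CUBIC)]))"
```

```text
clamp pos [np.float64(0.0002), np.float64(-0.2126), np.float64(0.1983)] yaw y 0.234 toolz [-0.068  0.289 -0.955] F [0.3 0.1 0.2] t 24.3
tool shift [-0.029  -0.0003  0.0887]
```

View pics/c7.png

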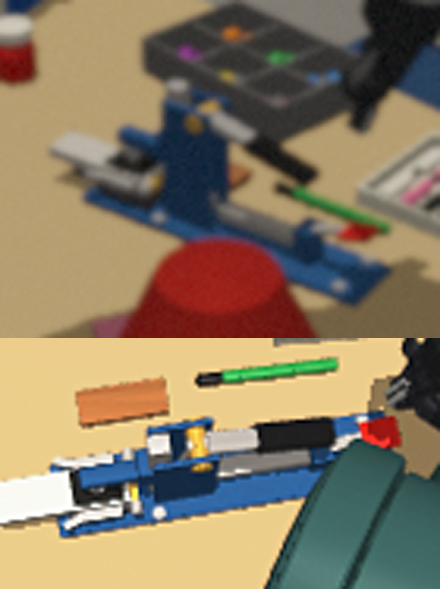

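The handle lies down and locked in both views (top view at (295,437), side view at (285,155)). I descend onto the red pad.

Emit:
{"name": "jog_arm", "arguments": {
  "deltas": [
    {"x": -0.0075, "y": 0, "z": 0.0225, "ax": 0, "ay": 0, "az": 0, "hand": 1},
    {"x": -0.0075, "y": 0, "z": 0.0225, "ax": 0, "ay": 0, "az": 0, "hand": 1},
    {"x": -0.007, "y": 0, "z": 0.022, "ax": 0, "ay": 0, "az": 0, "hand": 1},
    {"x": -0.007, "y": 0, "z": 0.0215, "ax": 0, "ay": 0, "az": 0, "hand": 1},
    {"x": 0, "y": 0, "z": 0, "ax": 0, "ay": 0, "az": 0, "hand": 1},
    {"x": 0, "y": 0, "z": 0, "ax": 0, "ay": 0, "az": 0, "hand": 1},
    {"x": 0, "y": 0, "z": 0, "ax": 0, "ay": 0, "az": 0, "hand": 1}
  ]
}}

```text
clock: 24.98
position: [0.6535, -0.2054, 0.1067]
orientation: [-1.793, -2.272, -0.274]
force: [0.5, 1.1, -0.6]
finger_gap: -0.0
grip_force: 0.0
```

```bash
python3 f.py; python3 -c "
from h import *
tot(-.214,.088)"
```

```text
mean [ 0.19 -0.61  0.29] along y -0.64 lat 0.04
clamp pos [np.float64(0.0006), np.float64(-0.2154), np.float64(0.1065)] yaw y 0.2331 toolz [-0.066  0.289 -0.955] F [ 0.5 -0.9 -0.4] t 25.28
tool shift [-0.0041 -0.0007  0.0181]
```

Emit:
{"name": "jog_arm", "arguments": {
  "deltas": [
    {"x": -0.0009, "y": -0.0005, "z": 0.003, "ax": 0, "ay": 0, "az": 0, "hand": 1},
    {"x": -0.0009, "y": 0, "z": 0.003, "ax": 0, "ay": 0, "az": 0, "hand": 1},
    {"x": -0.0009, "y": 0, "z": 0.003, "ax": 0, "ay": 0, "az": 0, "hand": 1},
    {"x": -0.0009, "y": 0, "z": 0.003, "ax": 0, "ay": 0, "az": 0, "hand": 1},
    {"x": -0.0009, "y": 0, "z": 0.003, "ax": 0, "ay": 0, "az": 0, "hand": 1},
    {"x": 0, "y": 0, "z": 0, "ax": 0, "ay": 0, "az": 0, "hand": 1}
  ]
}}

```text
clock: 25.78
position: [0.6521, -0.2066, 0.0901]
orientation: [-1.794, -2.269, -0.274]
force: [-1.7, 0.2, 6.8]
finger_gap: -0.0001
grip_force: 3.6
```

```bash
python3 f.py
```

```text
mean [-1.79 -0.16  7.07] along y 0.26 lat -1.78
clamp pos [np.float64(-0.0005), np.float64(-0.2151), np.float64(0.0908)] yaw y 0.2329 toolz [-0.068  0.29  -0.955] F [-2.9 -0.9  7.1] t 26.08
```

Emit:
{"name": "jog_arm", "arguments": {
  "deltas": [
    {"x": -0.0007, "y": 0, "z": 0.0025, "ax": 0, "ay": 0, "az": 0, "hand": 1},
    {"x": -0.0007, "y": 0, "z": 0.0025, "ax": 0, "ay": 0, "az": 0, "hand": 1},
    {"x": 0, "y": 0, "z": 0, "ax": 0, "ay": 0, "az": 0, "hand": 1}
  ]
}}

```text
clock: 26.33
position: [0.6523, -0.2076, 0.0857]
orientation: [-1.796, -2.27, -0.274]
force: [-1.9, -1.3, 8.8]
finger_gap: 0.0003
grip_force: 4.2
```

```bash
python3 f.py
```

```text
mean [-1.82 -1.21  8.49] along y -0.76 lat -2.05
clamp pos [np.float64(-0.0004), np.float64(-0.2163), np.float64(0.0861)] yaw y 0.2323 toolz [-0.067  0.288 -0.955] F [-1.8 -1.3  8.6] t 26.63
```

Emit:
{"name": "jog_arm", "arguments": {
  "deltas": [
    {"x": -0.0007, "y": 0, "z": 0.0025, "ax": 0, "ay": 0, "az": 0, "hand": 1},
    {"x": -0.0007, "y": 0, "z": 0.0025, "ax": 0, "ay": 0, "az": 0, "hand": 1},
    {"x": -0.0003, "y": 0, "z": 0.001, "ax": 0, "ay": 0, "az": 0, "hand": 1},
    {"x": 0, "y": 0, "z": 0, "ax": 0, "ay": 0, "az": 0, "hand": 1}
  ]
}}

```text
clock: 26.97
position: [0.6525, -0.2085, 0.0799]
orientation: [-1.797, -2.271, -0.273]
force: [-2.4, -2.2, 9.8]
finger_gap: 0.0001
grip_force: 4.9
```

```bash
python3 f.py
```

```text
mean [-1.95 -2.32  9.83] along y -1.8 lat -2.43
clamp pos [np.float64(-0.0005), np.float64(-0.2173), np.float64(0.0802)] yaw y 0.2318 toolz [-0.066  0.287 -0.956] F [-1.9 -2.   9.7] t 27.27
```

Emit:
{"name": "jog_arm", "arguments": {
  "deltas": [
    {"x": -0.0005, "y": 0, "z": 0.002, "ax": 0, "ay": 0, "az": 0, "hand": 1},
    {"x": -0.0005, "y": 0, "z": 0.002, "ax": 0, "ay": 0, "az": 0, "hand": 1},
    {"x": 0, "y": 0, "z": 0, "ax": 0, "ay": 0, "az": 0, "hand": 1}
  ]
}}

```text
clock: 27.52
position: [0.6526, -0.2088, 0.0758]
orientation: [-1.798, -2.272, -0.272]
force: [-1.8, -2.4, 9.6]
finger_gap: -0.0
grip_force: 4.7
```

```bash
python3 f.py
```

```text
mean [-2.16 -3.07 12.48] along y -2.49 lat -2.81
clamp pos [np.float64(-0.0004), np.float64(-0.2175), np.float64(0.0767)] yaw y 0.2315 toolz [-0.065  0.287 -0.956] F [-2.2 -2.7 14.3] t 27.82
```

```bash
cat > hc.py <<'E'
from h import *
for n in("side","top"):
    d=get_image(n); im=d["image"]
    for th in(.65,-.25):
        px=proj(d,[clamp(0,-.035-r*np.cos(th),.135+r*np.sin(th)) for r in(.08,.095,.11,.122)])
        print(n,th,[(tuple(p.round().astype(int).tolist()),im[int(round(p[1])),int(round(p[0]))].tolist()) for p in px])
E
python3 hc.py; python3 f.py
```

```text
side 0.65 [((357, 192), [38, 38, 41]), ((360, 190), [22, 24, 23]), ((364, 189), [27, 28, 31]), ((366, 188), [33, 34, 36])]
side -0.25 [((360, 211), [115, 160, 183]), ((364, 213), [116, 160, 184]), ((368, 215), [115, 160, 184]), ((371, 217), [115, 160, 184])]
top 0.65 [((357, 175), [26, 25, 25]), ((362, 173), [25, 25, 25]), ((367, 171), [27, 26, 27]), ((371, 170), [25, 26, 25])]
top -0.25 [((360, 181), [162, 101, 49]), ((365, 180), [160, 101, 48]), ((369, 180), [119, 75, 36]), ((373, 179), [155, 97, 46])]
mean [-2.42 -2.76 13.05] along y -2.12 lat -3.0
clamp pos [np.float64(-0.0004), np.float64(-0.2176), np.float64(0.0768)] yaw y 0.2315 toolz [-0.065  0.287 -0.956] F [-1.8 -1.9 13.6] t 28.22
```

The handle has sprung open. I retreat along the tool axis, outward and up, then check the result.

Emit:
{"name": "jog_arm", "arguments": {
  "deltas": [
    {"x": 0.001, "y": 0, "z": -0.004, "ax": 0, "ay": 0, "az": 0, "hand": 1},
    {"x": 0.003, "y": 0, "z": -0.01, "ax": 0, "ay": 0, "az": 0, "hand": 1},
    {"x": 0.003, "y": 0, "z": -0.015, "ax": 0, "ay": 0, "az": 0, "hand": 1},
    {"x": 0, "y": 0, "z": -0.03, "ax": 0, "ay": 0, "az": 0, "hand": 1},
    {"x": 0, "y": 0, "z": -0.035, "ax": 0, "ay": 0, "az": 0, "hand": 1},
    {"x": 0, "y": 0, "z": -0.035, "ax": 0, "ay": 0, "az": 0, "hand": 1},
    {"x": -0.03, "y": 0, "z": -0.02, "ax": 0, "ay": 0, "az": 0, "hand": 1},
    {"x": -0.035, "y": 0, "z": 0, "ax": 0, "ay": 0, "az": 0, "hand": 1},
    {"x": -0.035, "y": 0, "z": 0, "ax": 0, "ay": 0, "az": 0, "hand": 1},
    {"x": 0, "y": 0, "z": 0, "ax": 0, "ay": 0, "az": 0, "hand": 1},
    {"x": 0, "y": 0, "z": 0, "ax": 0, "ay": 0, "az": 0, "hand": 1}
  ]
}}

```text
clock: 29.13
position: [0.681, -0.3384, 0.1872]
orientation: [-1.799, -2.265, -0.271]
force: [0.5, -0.4, -0.3]
finger_gap: 0.0001
grip_force: 0.0
```

```bash
python3 hc.py; python3 br.py
python3 - <<'E'
from h import *
# block tail end position & stud visibility
d=get_image('top'); im=d['image']; S=8
c=cv2.resize(im[180:225,250:330],None,fx=S,fy=S,interpolation=cv2.INTER_CUBIC); h=cv2.cvtColor(c,cv2.COLOR_BGR2HSV)
w=((h[...,1]<60)&(h[...,2]>130)).astype(np.uint8); n,l,st,ce=cv2.connectedComponentsWithStats(w); k=1+st[1:,4].argmax()
vv,uu=np.where(l==k); G=np.array([ray(d,((a+.5)/S-.5+250,(b+.5)/S-.5+180),.044)-O for a,b in zip(uu[::4],vv[::4])])
cc,nn=np.cos(YAW),np.sin(YAW); y=-nn*G[:,0]+cc*G[:,1]; x=cc*G[:,0]+nn*G[:,1]
print("tail end y",np.percentile(y,99.5)); 
for q in(.11,.13,.15): s=x[abs(y-q)<.003]; print(q,s.min(),s.max())
old=cv2.imread('pics/t5.png'); new=cv2.resize(im[160:225,250:400],None,fx=5.3,fy=5.3,interpolation=cv2.INTER_CUBIC)
df=cv2.absdiff(old,new).max(2)>60; n,l,st,ce=cv2.connectedComponentsWithStats(df.astype(np.uint8)); print([s.tolist() for s in st[1:] if s[4]>60])
E
```

```text
side 0.65 [((357, 192), [23, 20, 26]), ((360, 190), [20, 21, 22]), ((364, 189), [24, 26, 25]), ((366, 188), [24, 21, 24])]
side -0.25 [((360, 211), [117, 163, 186]), ((364, 213), [114, 160, 184]), ((368, 215), [117, 161, 185]), ((371, 217), [117, 162, 185])]
top 0.65 [((357, 175), [28, 28, 27]), ((362, 173), [28, 28, 27]), ((367, 171), [27, 27, 27]), ((371, 170), [28, 28, 28])]
top -0.25 [((360, 181), [172, 108, 52]), ((365, 180), [170, 107, 51]), ((369, 180), [125, 79, 38]), ((373, 179), [164, 103, 50])]
clamp pos [np.float64(-0.0003), np.float64(-0.3464), np.float64(0.1883)] yaw y 0.2333 toolz [-0.068  0.291 -0.954] F [ 0.3  0.  -0.2] t 29.23
brass 0.0245 0.0316 0.02819 -0.0192 0.0025
[-0.42 -0.27 -0.6 ] [-0.28 -0.07 -0.02]
tail end y 0.1617775185067093
0.11 -0.02090122465861831 0.019439214698740753
0.13 -0.021884352818629854 0.019115970916046034
0.15 -0.0224915390198617 0.0196863492479112
[[0, 127, 116, 217, 19040], [769, 308, 26, 36, 397]]
```

```bash
python3 -c "
from cell import *
print(close_job())"
```

```text
the job is handed in; nothing more can be done
None
```

I handed the job in at about 29 s: the block is seated against the unmoved brass stop, the clamp locked and then released, and the handle is open again; I did not check directly that the stud is flush, because the pad hides it.

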